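Pack the tube rack on the shaker and shut its lid

TASK

The tube rack in the incubator shaker would slide about: from the four spacer plates choose those that together fill the gap between the rack and the outer bar snugly, and stand them upright in that gap, down on the platform, without forcing them; leave the spares on the bench. Then press the knee of the lid stay to break it and lower the lid gently until it is fully shut. Leave everything else on the bench where it is.

Things in the scene. Friction and masses are not known exactly. Their poses are not given: they have to be found in the camera images.
- shaker: Bench-top incubator shaker, fixed: light grey chest, 280 mm wide (y), 200 mm deep (x) plus a 34 mm control housing in front (-x). Rim 150 mm above the bench. Origin: on the bench under the middle of the divider bar; x from front to hinge side, y left, z up. Inner walls at x = -91 and +91, y = -127 and +135 mm. Platform top 60 mm above the bench, x from -87 to +63 mm, middle at x = -12 mm.
- left_bar (a point): Three aluminium bars along x, 25 mm high, make two bays on the platform: the divider (faces at y = -5 and +5 mm in the shaker's frame) and two outer bars. This point: on the left outer bar's inner face, at platform height, middle of its length (x = -12, y = +100, z = 60 mm in the shaker's frame). The left bay is 95 mm wide.
- right_bar (a point): The same point on the right outer bar's inner face (x = -12, y = -106, z = 60 mm in the shaker's frame). The right bay is 101 mm wide. Lips 8 mm high close both bays at front and back.
- rack: Loose white tube rack, 110 mm (x) by 50 mm (y), top 50 mm up, ten tubes whose caps rise to 63 mm, 9 mm inside the long sides. Stands on the platform in the left or right bay, within 1 mm of the divider bar and parallel to it. The gap to pack lies between its other long side and that bay's outer bar. Origin: centre of its underside. About 0.6 kg.
- flask_strip: Steel strip 116 by 50 mm with two small flasks in clips, 66 mm high, screwed to the platform in the bay without the rack; it needs no packing. Fixed. Origin: centre of its underside.
- lid (a joint): Clear lid in a grey frame, 205 mm from hinge to free edge, 280 mm wide, 10 mm thick. 0 at the start: open, 85 degrees above level, leaning to the front; grows as it comes down; 1.484 rad = fully shut on the rim. Cannot be lowered while the stay is locked. Its hinge is stiff: with the stay broken it stays where it is left, and about 3 to 6 N at the free edge lowers it.
- lid_edge (a point): Middle of the lid's free edge, at its outer face (the face away from the robot when open, upward when shut).
- lid_hinge (a point): Middle of the lid's hinge line, which runs along the shaker's y: x = +100, y = +4, z = 152 mm in the shaker's frame. The underside of the lid lies in the plane through this line.
- knee (a joint): Knee of the folding lid stay: two steel links of 103 mm at the left end, from the wall to under the lid (125 mm from its hinge). 0 at the start: nearly in line, 5 mm past straight on their stop, which locks the lid open. Grows as the knee folds: 0.1 = straight, above 0.2 = broken, about 2.8 with the lid shut.
- stay_knee (a point): Centre of the stay's knee, a dark steel boss 18 mm across and 16 mm wide (axis along the shaker's y). Pressed with about 5 N down, or down and towards the hinge side, it goes through straight, then folds into the shaker (up to 10 N as it starts to draw the lid down), moving on a circle of 103 mm about the lower pivot.
- stay_pivot (a point): Lower pivot of the stay, at the left wall: x = -65, y = +119, z = 134 mm in the shaker's frame.
- spacer_12: White plastic spacer plate standing on edge: 12 mm thick (its own y), 70 mm wide (x), body 50 mm high, long edges rounded (3 mm at the top, 2.5 mm at the foot); on top in the middle a finger tab 26 mm wide (x), 7 mm thick, 32 mm high: 82 mm overall. Origin: centre of its underside, z up. The four differ only in thickness. Loose, about 64 g.
- spacer_18: White plastic spacer plate standing on edge: 18 mm thick (its own y), 70 mm wide (x), body 50 mm high, long edges rounded (3 mm at the top, 2.5 mm at the foot); on top in the middle a finger tab 26 mm wide (x), 13 mm thick, 32 mm high: 82 mm overall. Origin: centre of its underside, z up. The four differ only in thickness. Loose, about 95 g.
- spacer_24: White plastic spacer plate standing on edge: 24 mm thick (its own y), 70 mm wide (x), body 50 mm high, long edges rounded (3 mm at the top, 2.5 mm at the foot); on top in the middle a finger tab 26 mm wide (x), 19 mm thick, 32 mm high: 82 mm overall. Origin: centre of its underside, z up. The four differ only in thickness. Loose, about 127 g.
- spacer_36: White plastic spacer plate standing on edge: 36 mm thick (its own y), 70 mm wide (x), body 50 mm high, long edges rounded (3 mm at the top, 2.5 mm at the foot); on top in the middle a finger tab 26 mm wide (x), 31 mm thick, 32 mm high: 82 mm overall. Origin: centre of its underside, z up. The four differ only in thickness. Loose, about 191 g.
- cap: Bystander on the bench. Grey bottle cap 52 mm across, 24 mm high. Origin: centre of its underside.
- bottle: Bystander on the bench. Clear glass bottle 70 mm across, 140 mm high. Origin: centre of its underside.
- beaker: Bystander on the bench. Glass beaker 64 mm across, 75 mm high. Origin: centre of its underside.
- tip_box: Bystander on the bench. Grey pipette tip box 80 by 118 mm, 55 mm high. Origin: centre of its underside.
- carton: Bystander on the bench. Cardboard carton 115 by 90 mm, 60 mm high. Origin: centre of its underside.
- jar: Bystander on the bench. White jar 56 mm across, 75 mm high. Origin: centre of its underside.
Mind the look-alikes: they are no part of the job. What is shaped like the spacer_24 but pink is not meant.

How it is judged:
On the way, in this order (a step that is already met when the one before it is completed fails the run):
1. two spacers that together fill the gap (less than 4 mm of play) stand seated in it, on the platform, beside the rack (((y of rack in the frame of shaker above 0 m and (x of spacer_18 in the frame of shaker between -0.046 and 0.022 m and y of spacer_18 in the frame of shaker between 0.052 and 0.101 m and z of spacer_18 in the frame of shaker between 0.056 and 0.064 m and angle between spacer_18's own z axis and vertical below 0.1 rad and angle between the y axis of spacer_18 and the y axis of shaker, either way round below 0.1 rad) and (x of spacer_24 in the frame of shaker between -0.046 and 0.022 m and y of spacer_24 in the frame of shaker between 0.052 and 0.101 m and z of spacer_24 in the frame of shaker between 0.056 and 0.064 m and angle between spacer_24's own z axis and vertical below 0.1 rad and angle between the y axis of spacer_24 and the y axis of shaker, either way round below 0.1 rad)) or (y of rack in the frame of shaker below 0 m and (x of spacer_12 in the frame of shaker between -0.046 and 0.022 m and y of spacer_12 in the frame of shaker between -0.107 and -0.052 m and z of spacer_12 in the frame of shaker between 0.056 and 0.064 m and angle between spacer_12's own z axis and vertical below 0.1 rad and angle between the y axis of spacer_12 and the y axis of shaker, either way round below 0.1 rad) and (x of spacer_36 in the frame of shaker between -0.046 and 0.022 m and y of spacer_36 in the frame of shaker between -0.107 and -0.052 m and z of spacer_36 in the frame of shaker between 0.056 and 0.064 m and angle between spacer_36's own z axis and vertical below 0.1 rad and angle between the y axis of spacer_36 and the y axis of shaker, either way round below 0.1 rad)))), for 0.2 s.
2. the stay is broken at its knee (folded past 0.2 rad) while the lid is still up (((y of rack in the frame of shaker above 0 m and (x of spacer_18 in the frame of shaker between -0.046 and 0.022 m and y of spacer_18 in the frame of shaker between 0.052 and 0.101 m and z of spacer_18 in the frame of shaker between 0.056 and 0.064 m and angle between spacer_18's own z axis and vertical below 0.1 rad and angle between the y axis of spacer_18 and the y axis of shaker, either way round below 0.1 rad) and (x of spacer_24 in the frame of shaker between -0.046 and 0.022 m and y of spacer_24 in the frame of shaker between 0.052 and 0.101 m and z of spacer_24 in the frame of shaker between 0.056 and 0.064 m and angle between spacer_24's own z axis and vertical below 0.1 rad and angle between the y axis of spacer_24 and the y axis of shaker, either way round below 0.1 rad)) or (y of rack in the frame of shaker below 0 m and (x of spacer_12 in the frame of shaker between -0.046 and 0.022 m and y of spacer_12 in the frame of shaker between -0.107 and -0.052 m and z of spacer_12 in the frame of shaker between 0.056 and 0.064 m and angle between spacer_12's own z axis and vertical below 0.1 rad and angle between the y axis of spacer_12 and the y axis of shaker, either way round below 0.1 rad) and (x of spacer_36 in the frame of shaker between -0.046 and 0.022 m and y of spacer_36 in the frame of shaker between -0.107 and -0.052 m and z of spacer_36 in the frame of shaker between 0.056 and 0.064 m and angle between spacer_36's own z axis and vertical below 0.1 rad and angle between the y axis of spacer_36 and the y axis of shaker, either way round below 0.1 rad))) and value of joint knee above 0.2 rad and value of joint lid below 0.7 rad), for 0.05 s.
At the end, for the whole second after the job is handed in: 18+24 mm (rack left) or 12+36 mm spacers (rack right) stand side by side between rack and outer bar, down on the platform within 4 mm, upright and square to 0.1 rad, within 34 mm of its middle in x; rack on the platform, spares on the bench, all at rest; lid shut to 0.036 rad ((((y of rack in the frame of shaker above 0 m and (x of spacer_18 in the frame of shaker between -0.046 and 0.022 m and y of spacer_18 in the frame of shaker between 0.052 and 0.101 m and z of spacer_18 in the frame of shaker between 0.056 and 0.064 m and angle between spacer_18's own z axis and vertical below 0.1 rad and angle between the y axis of spacer_18 and the y axis of shaker, either way round below 0.1 rad) and (x of spacer_24 in the frame of shaker between -0.046 and 0.022 m and y of spacer_24 in the frame of shaker between 0.052 and 0.101 m and z of spacer_24 in the frame of shaker between 0.056 and 0.064 m and angle between spacer_24's own z axis and vertical below 0.1 rad and angle between the y axis of spacer_24 and the y axis of shaker, either way round below 0.1 rad)) and height (world z) of each of spacer_12, spacer_36 below 0.045 m) or ((y of rack in the frame of shaker below 0 m and (x of spacer_12 in the frame of shaker between -0.046 and 0.022 m and y of spacer_12 in the frame of shaker between -0.107 and -0.052 m and z of spacer_12 in the frame of shaker between 0.056 and 0.064 m and angle between spacer_12's own z axis and vertical below 0.1 rad and angle between the y axis of spacer_12 and the y axis of shaker, either way round below 0.1 rad) and (x of spacer_36 in the frame of shaker between -0.046 and 0.022 m and y of spacer_36 in the frame of shaker between -0.107 and -0.052 m and z of spacer_36 in the frame of shaker between 0.056 and 0.064 m and angle between spacer_36's own z axis and vertical below 0.1 rad and angle between the y axis of spacer_36 and the y axis of shaker, either way round below 0.1 rad)) and height (world z) of each of spacer_18, spacer_24 below 0.045 m)) and z of rack in the frame of shaker below 0.064 m and angle between rack's own z axis and vertical below 0.06 rad and value of joint lid above 1.448 rad and linear speed of each of spacer_12, spacer_18, spacer_24, spacer_36 below 0.02 m/s); the robot touches nothing.
It fails at once if a spacer is forced: pressed with more than 30 N against the rack or more than 60 N against the shaker (contact force between any of spacer_12, spacer_18, spacer_24, spacer_36 and rack above 30 N or contact force between any of spacer_12, spacer_18, spacer_24, spacer_36 and shaker above 60 N).
It fails at once if the lid is slammed (arrives faster than 2.5 rad/s) (value of joint lid above 1.2 rad and velocity of joint lid above 2.5 rad/s).
It fails at once if the rack is lifted 20 mm off the platform or tipped (z of rack in the frame of shaker above 0.08 m or angle between rack's own z axis and vertical above 0.35 rad).
It fails at once if a bystander is moved by more than 30 mm (distance of any of cap, bottle, beaker, tip_box, carton, jar from where it was at the start of the episode above 0.03 m).
It also fails if it takes over 72 s, if anything falls off the work surface, if the arm or the gripper's body presses on something with over 40 N, if the wrist force passes 120 N, or if a joint passes its speed limit or range.

ROBOT

A 6-joint arm with a two-finger parallel gripper is mounted at the origin on the work surface. World frame = base frame: x ahead of the robot, y to its left, z up, the work surface at z = 0. Lengths are in m, angles in rad, forces in N, time in s.
With the tool pointing down it reaches from about 0.35 to 0.975 m from the base axis. Payload 4.9 kg.
Tool frame: the origin (TCP) lies at the very end of the fingers, on their centre line; the grasp point (between the pads) lies r.grip_depth behind it (r.grip_depth is the distance from the TCP to the grasp point, in m); x points along the fingers, y is the direction in which the jaws open and shut, and the axes are right-handed (so a half turn about x gives the same grasp; the last joint's range is limited). The gripper opens to 85 mm and grips with 20 to 120 N. Pads are 22 mm wide; open, the fingers measure 114 mm over their backs; the gripper's body (76 mm by 85 mm) begins 54 mm behind the grasp point. The pads swing forward as they close: fully open they stand 13 mm farther back than shut.
Start: joints at [1.054, 0.053, 1.613, -0, 1.476, -0.119], TCP at [0.242, 0.576, 0.231] pointing down, gripper open.
Joint ranges: [-3.01, 3.01], [-1.01, 2.22], [0.06, 2.58], [-1.02, 4.17], [0.09, 2.62], [-3.14, 3.14]. Speed limits (rad/s): [2.57, 2.57, 3.14, 3.14, 3.14, 3.14].

INTERFACE

Orientations are given as [roll, pitch, yaw] about the fixed x, y, z axes, in that order (R = Rz(yaw) Ry(pitch) Rx(roll)).
In Python, from workcell import status, cams, workorder, r gives the robot as it stands.
- The arm moves only by the tool drive_tool, never from a script. Its argument "series" is a list of rows, each a list of 3 entries, a list of its own where there are three numbers: the shift along the tool's x, y, z scaled (see below), then the turn, a rotation vector about the tool's x, y, z scaled (see below), then the finger opening in mm, from 0 to 85.4. A call has 1 to 20 rows; each row is the pose to reach, as a shift and turn from the pose commanded when the call began, along the tool's axes at that moment, turning the shorter way round; what a row does not reach only later rows make up. The controller multiplies each number of a shift by 20 cm and each number of a turn by 180 degrees. A row lasts 1/8 s, in which the tool goes at most 62.5 mm and 10.7 degrees, less where a joint would pass 70% of its speed; a pose out of reach is approached as far as the arm can. A call with a number of a shift or a turn outside -1 to 1 is refused whole. A call with a gripper value outside its range is refused whole. The fingers move at their own pace and stop on an object; the grip force is fixed at half the most. Time passes only in rows, so rows that repeat a pose let the fingers close. It gives the time, the measured TCP pose, the force and the opening at its end, in the units of the state.
- status.read_state(): the state, without advancing time (a new reading comes with each control period).
- cams.get_image(name): name is "scene" or "side" or "wrist"; returns a dict with "image" (400x640x3 uint8, red, green, blue), "fx", "fy", "cx", "cy" (pixels), "k1" (the pictures are not rectified: a ray, as slopes to the right and down, at radius r is drawn at 1 + k1 r^2 times it, then the intrinsics apply), "R" (3x3) and "t" (3): a world point X has camera coordinates R X + t. Camera axes: x right, y down, z forward; pixel columns grow to the right and rows downward; lengths in m; the calibration is good to about 2 mm. A picture is of the moment at which its call begins. There is no depth.
- workorder.hand_in(): hands the job in, once; it reports no verdict.
The state is a dict: "t": time; "joint_pos": joint angles; "qd": joint speeds; "effort": joint torques, N m; "eef_pos": TCP position; "ee_rot": TCP orientation; "ft_force": force on the tool from outside, world axes, zero at the start; "ft_torque": the same for the moment, N m; "opening": opening from 0.0 (shut) to 1.0 (fully open).
Only numpy, scipy, OpenCV 4.12 (cv2) and the standard library are available. Lean on these libraries where they do the work, as an engineer would, in place of code of your own. Each camera call takes 0.05 s, during which the arm holds its last target.

## Working session

There is one attempt and no reset: what is moved stays moved. The work goes in short steps, Python scripts to look and compute and a tool call to move; the robot and the scene stay as the last step left them, time stands still between calls to the robot, and variables do not carry over. Pictures are saved under pics/ and viewed, and the job is handed in when it is done.

Besides the shell and the picture viewer there is one more tool, called as name([rows], argument=value, ...), one row to a line, values as JSON. drive_tool: Moves the arm, as the interface text tells. Its arguments: {"type":"object","properties":{"series":{"type":"array"}},"required":["series"]}

```bash
ls; mkdir -p pics; python3 - <<'E'
from workcell import status, cams, workorder, r
import cv2
print(status.read_state()); print(r.grip_depth)
for n in ["scene","side","wrist"]:
    d=cams.get_image(n); cv2.imwrite(f"pics/{n}0.png",d["image"][:,:,::-1])
    print(n,d["fx"],d["fy"],d["cx"],d["cy"],d["k1"],d["R"],d["t"])
E
```

```text
pics
{'t': 0.0, 'joint_pos': array([ 1.05399495e+00,  5.33248593e-02,  1.61431201e+00, -2.25456399e-06,
        1.47600768e+00, -1.19033901e-01]), 'qd': array([ 0.00055643,  0.00206351, -0.00062676,  0.00020659, -0.00196207,
        0.00094719]), 'effort': array([ 9.50675349e-04, -3.93673217e+01, -3.70182931e+01,  3.17099409e-05,
        6.85466628e-03,  1.76668101e-05]), 'eef_pos': array([0.24180554, 0.57564272, 0.23007211]), 'ee_rot': array([-1.6887366 ,  1.56874443, -2.08650386]), 'ft_force': array([ 0.29663942, -0.46064115, -0.30061417]), 'ft_torque': array([-0.04025634,  0.00972648, -0.02432016]), 'opening': 1.0004169046061329}
0.0187
scene 423.98552246556613 423.98552246556613 317.15535995938734 198.95901084902658 -0.018167968609232418 [[ 0.67839323  0.73444381  0.01936275]
 [ 0.55140407 -0.49155227 -0.67404   ]
 [-0.4855267   0.46794088 -0.73844103]] [-0.3878122  -0.14202326  1.63126234]
side 378.2503973303796 378.2503973303796 318.5644428897964 194.48629721582668 -0.08448098481776345 [[-0.99355495 -0.1131295  -0.00709087]
 [-0.07012066  0.66257218 -0.74570852]
 [ 0.08905984 -0.74040517 -0.66623459]] [0.53806259 0.21955667 1.32643373]
wrist 332.6444000993411 332.6444000993411 317.4695528781928 201.898217098238 -0.052920590216450736 [[ 0.38776977  0.92175397 -0.00205585]
 [ 0.87561646 -0.36766168  0.31324223]
 [ 0.28797641 -0.123266   -0.94967104]] [-0.62373568 -0.04144697  0.38035955]
```

View pics/scene0.png

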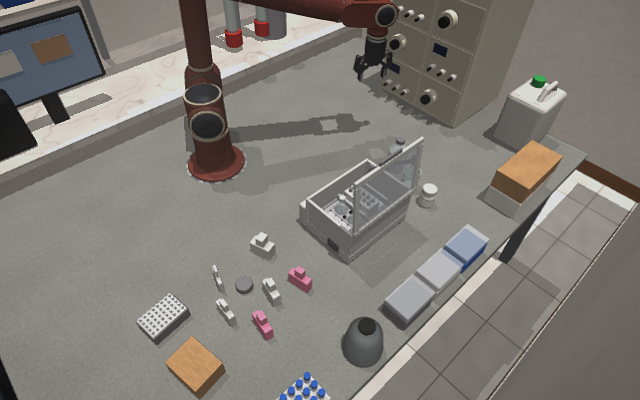

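View pics/side0.png

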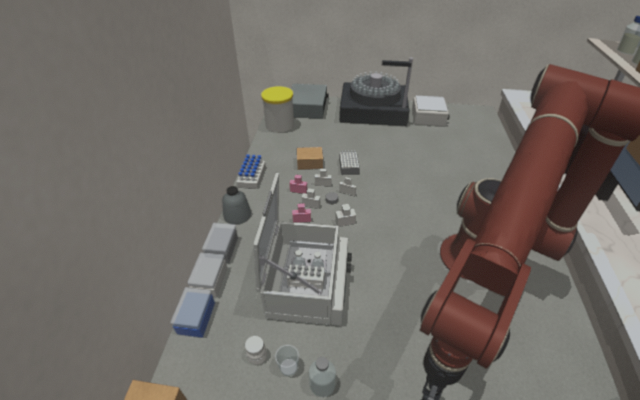

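View pics/wrist0.png

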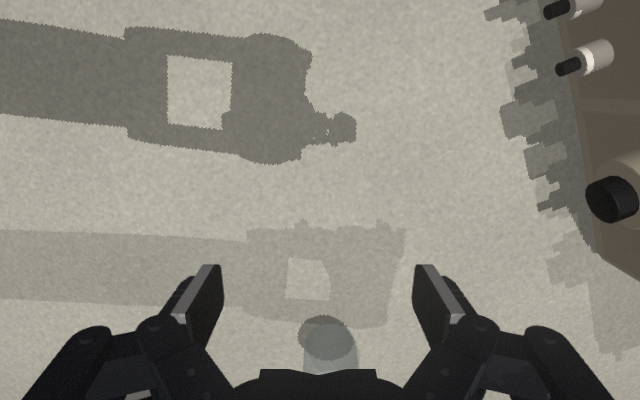

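The scene view shows the shaker near (360,200). Four white plates sit at (262,244), (217,277), (271,290) and (225,310), and there are two pink ones at (299,278) and (262,324). I'll enlarge next.

```bash
cat > h.py <<'E'
import numpy as np, cv2
from workcell import status, cams, workorder, r
from scipy.spatial.transform import Rotation as Ro
def K(d): return np.array([[d["fx"],0,d["cx"]],[0,d["fy"],d["cy"]],[0,0,1.]])
def ray(d,u,v):
    a=np.array([(u-d["cx"])/d["fx"],(v-d["cy"])/d["fy"]]); s=a.copy()
    for _ in range(20): s=a/(1+d["k1"]*(s@s))
    R=np.array(d["R"]);t=np.array(d["t"])
    o=-R.T@t; w=R.T@np.array([s[0],s[1],1.]); return o,w/np.linalg.norm(w)
def onz(d,u,v,z):
    o,w=ray(d,u,v); return o+w*(z-o[2])/w[2]
def proj(d,X):
    c=np.array(d["R"])@np.array(X)+np.array(d["t"]); s=c[:2]/c[2]; s=s*(1+d["k1"]*(s@s))
    return np.array([d["fx"]*s[0]+d["cx"],d["fy"]*s[1]+d["cy"]])
def tri(pairs):
    A=np.zeros((3,3));b=np.zeros(3)
    for d,u,v in pairs:
        o,w=ray(d,u,v);P=np.eye(3)-np.outer(w,w);A+=P;b+=P@o
    X=np.linalg.solve(A,b); return X,[np.linalg.norm((np.eye(3)-np.outer(w,w))@(X-o)) for o,w in (ray(*p) for p in pairs)]
def crop(d,name,x0,y0,x1,y1,s):
    im=d["image"][y0:y1,x0:x1,::-1]; cv2.imwrite(name,cv2.resize(im,None,fx=s,fy=s,interpolation=cv2.INTER_CUBIC))
def Rtool(): return Ro.from_euler("xyz",status.read_state()["ee_rot"]).as_matrix()
E
python3 - <<'E'
from h import *
d=cams.get_image("scene")
crop(d,"pics/s_sp.png",190,220,330,350,5)
crop(d,"pics/s_sh.png",290,130,450,260,5)
d=cams.get_image("side")
crop(d,"pics/d_sp.png",280,140,380,230,6)
crop(d,"pics/d_sh.png",240,170,370,330,4)
E
```

```text
(no output)
```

View pics/s_sp.png

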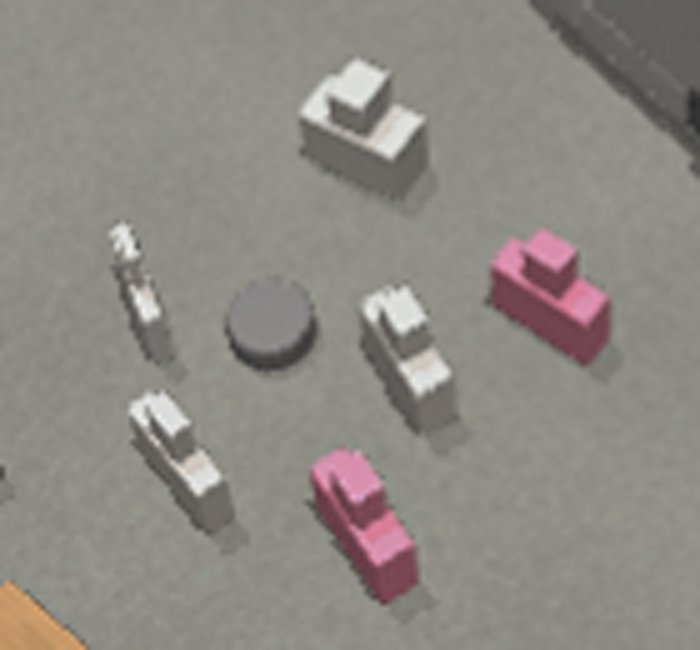

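View pics/s_sh.png

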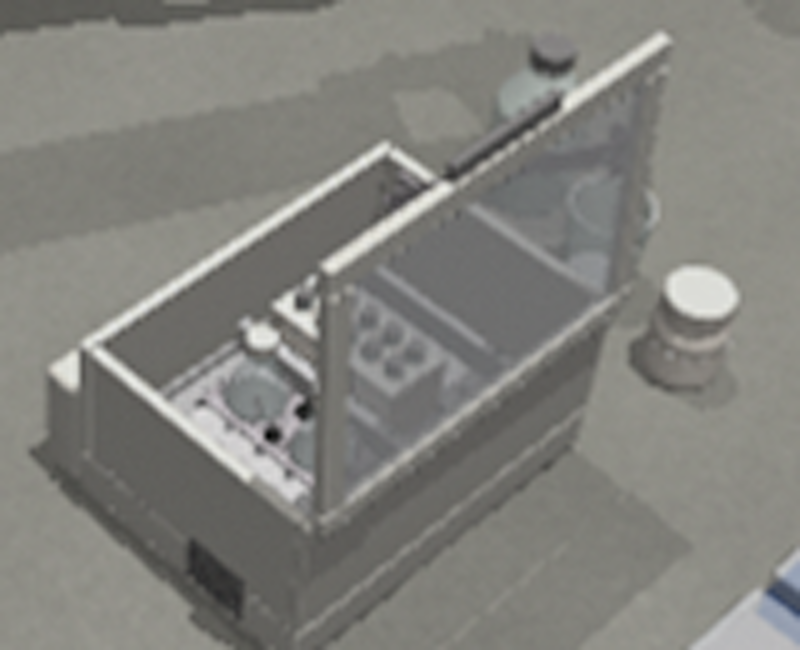

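View pics/d_sp.png

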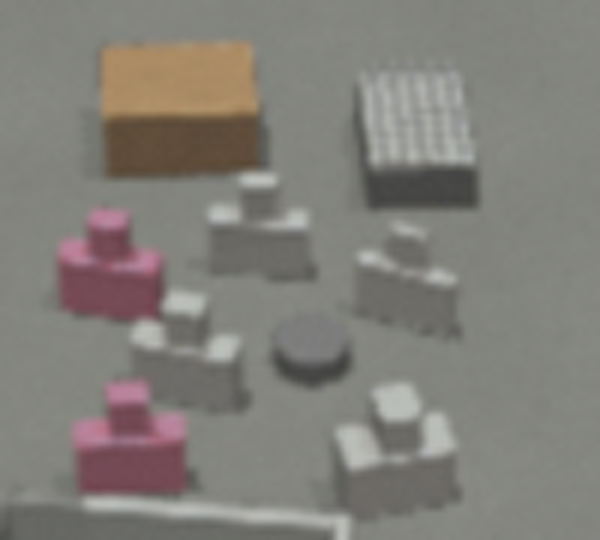

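View pics/d_sh.png

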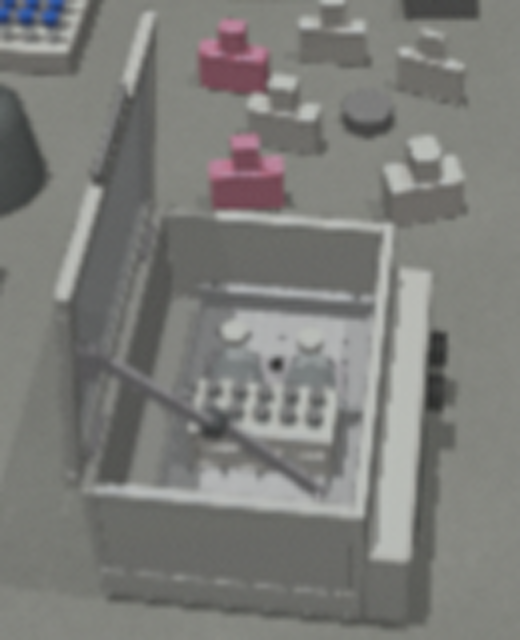

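```bash
python3 - <<'E'
from h import *
s=cams.get_image("scene"); d=cams.get_image("side")
for n,c,uv,z in [("FL",s,(367.4,159),.15),("FR",s,(308,199),.15),("FL",d,(330.5,298.7),.15),("FR",d,(337.5,227),.15),("BL",d,(264.3,292.5),.15)]:
    print(n,onz(c,*uv,z).round(4))
sp={"36":((262.3,233.5)),"12":(214.5,268)}
# tab top centres: crop scale5 offset(190,220) ; side scale6 offset(280,140)
S={"36":(362,75),"12":(122,232),"18":(163,407),"24":(403,303),"pinkA":(552,248),"pinkB":(352,470),"cap":(272,318)}
D={"36":(396,393),"12":(408,231),"18":(258,181),"24":(186,301),"pinkA":(126,388),"pinkB":(109,217),"cap":(312,340)}
for k in S:
    z=.082 if k!="cap" else .024
    a=(190+S[k][0]/5,220+S[k][1]/5); b=(280+D[k][0]/6,140+D[k][1]/6)
    print(k,onz(s,*a,z).round(3),onz(d,*b,z).round(3),tri([(s,*a),(d,*b)])[0].round(3))
E
```

```text
FL [0.4767 0.3157 0.15  ]
FR [0.4794 0.0429 0.15  ]
FL [0.4711 0.3193 0.15  ]
FR [0.4729 0.0476 0.15  ]
BL [0.6565 0.3199 0.15  ]
36 [ 0.451 -0.119  0.082] [ 0.453 -0.129  0.082] [ 0.454 -0.122  0.088]
12 [ 0.45  -0.291  0.082] [ 0.454 -0.288  0.082] [ 0.452 -0.291  0.082]
18 [ 0.558 -0.337  0.082] [ 0.56  -0.332  0.082] [ 0.559 -0.336  0.08 ]
24 [ 0.594 -0.201  0.082] [ 0.594 -0.202  0.082] [ 0.594 -0.201  0.082]
pinkA [ 0.623 -0.115  0.082] [ 0.62  -0.116  0.082] [ 0.621 -0.115  0.082]
pinkB [ 0.656 -0.284  0.082] [ 0.657 -0.282  0.082] [ 0.656 -0.284  0.081]
cap [ 0.52  -0.245  0.024] [ 0.514 -0.237  0.024] [ 0.515 -0.243  0.017]
```

```bash
cat >> h.py <<'E'
def RT(app,jaw):
    a=np.array(app,float);a/=np.linalg.norm(a);j=np.array(jaw,float);j-=a*(a@j);j/=np.linalg.norm(j)
    return np.stack([a,j,np.cross(a,j)],1)
def go(pos,R=None,app=None,p0=None,R0=None):
    """print shift (units) and turn (units) for target"""
    st=status.read_state()
    p0=st["eef_pos"] if p0 is None else p0; R0=Rtool() if R0 is None else R0
    if R is None: R=R0
    sh=R0.T@(np.array(pos)-p0)/0.2; tu=Ro.from_matrix(R0.T@R).as_rotvec()/np.pi
    print("shift",sh.round(3).tolist(),"turn",tu.round(4).tolist(),"rows",max(np.linalg.norm(sh)*.2/.0625,np.linalg.norm(tu)*180/10.7).round(1))
E
python3 - <<'E'
from h import *
R=Rtool(); print(R.round(3)); st=status.read_state()
d=cams.get_image("wrist"); c=-np.array(d["R"]).T@np.array(d["t"])
print("cam in tool", (R.T@(c-st["eef_pos"])).round(3), "axis in tool",(R.T@np.array(d["R"])[2]).round(3))
d=cams.get_image("side")
for n,u,v,z in [("bottle",322,385,.02),("beaker",288,368,0.02),("jar",255,352,.0)]: print(n,onz(d,u,v,z).round(3))
D=RT([0,0,-1],[0,1,0]);print(D)
go([.3,.15,.40]); 
for j in ([0,1,0],[0,-1,0]): 
    print(j); go([.5,-.27,.30],RT([0,0,-1],j))
E
```

```text
[[-0.     0.387  0.922]
 [-0.     0.922 -0.387]
 [-1.    -0.    -0.   ]]
cam in tool [-0.143 -0.    -0.079] axis in tool [ 0.95  -0.     0.313]
bottle [0.475 0.505 0.02 ]
beaker [0.572 0.469 0.02 ]
jar [0.678 0.426 0.   ]
[[ 0.  0.  1.]
 [ 0.  1. -0.]
 [-1.  0.  0.]]
shift [-0.844, -1.852, 1.092] turn [0.0, 0.0, 0.0] rows 7.4
[0, 1, 0]
shift [-0.344, -3.401, 2.828] turn [-0.1266, -0.0, 0.0001] rows 14.2
[0, -1, 0]
shift [-0.344, -3.401, 2.828] turn [0.8734, 0.0001, 0.0] rows 14.7
```

drive_tool([
  [[-0.4, -0.2, 0.2], [0, 0, 0], 85],
  [[-0.85, -0.6, 0.6], [-0.06, 0, 0], 85],
  [[-0.85, -1, 1], [-0.1266, 0, 0], 85],
  [[-0.85, -1, 1], [-0.1266, 0, 0], 85],
  [[-0.85, -1, 1], [-0.1266, 0, 0], 85],
  [[-0.85, -1, 1], [-0.1266, 0, 0], 85],
])

```text
t: 1.2
eef_pos: [0.3499, 0.3123, 0.4036]
ee_rot: [0.471, 1.567, 0.468]
ft_force: [-0.3, 0.2, 0.3]
opening: 0.992
```

```bash
python3 - <<'E'
from h import *
D=RT([0,0,-1],[0,1,0])
go([.5,.12,.38],D)
d=cams.get_image("wrist");cv2.imwrite("pics/w1.png",d["image"][:,:,::-1])
E
```

```text
shift [0.119, -0.96, 0.752] turn [-0.0008, 0.001, -0.0005] rows 3.9
```

View pics/w1.png

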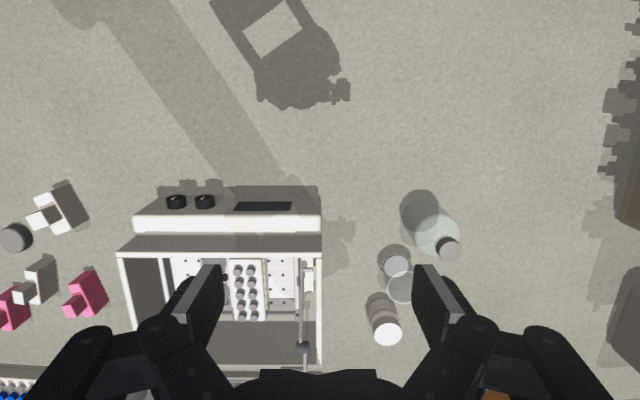

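drive_tool([
  [[0.05, -0.2, 0.3], [0, 0, 0], 85],
  [[0.1, -0.45, 0.65], [0, 0, 0], 85],
  [[0.1, -0.45, 0.65], [0, 0, 0], 85],
  [[0.1, -0.45, 0.65], [0, 0, 0], 85],
  [[0.1, -0.45, 0.65], [0, 0, 0], 85],
])

```text
t: 1.88
eef_pos: [0.4786, 0.2249, 0.3813]
ee_rot: [2.314, 1.57, 2.315]
ft_force: [-1.1, -0.0, -0.7]
opening: 0.996
```

```bash
python3 - <<'E'
from h import *
d=cams.get_image("wrist");cv2.imwrite("pics/w2.png",d["image"][:,:,::-1])
np.save("w2.npy",d,allow_pickle=True)
E
```

```text
(no output)
```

View pics/w2.png

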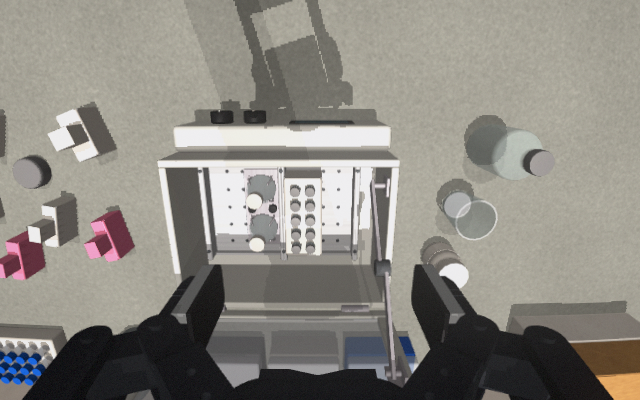

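The wrist view shows the rack at (303,217), in the left bay (+y, stay side). The gap to pack lies at columns 322–352, and the flask strip at (262,215) is in the right bay. That calls for 18+24. I'll enlarge for measuring.

```bash
python3 - <<'E'
from h import *
d=np.load("w2.npy",allow_pickle=True).item()
crop(d,"pics/w2c.png",150,110,410,300,3)
crop(d,"pics/w2d.png",270,160,400,290,6)
E
```

```text
(no output)
```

View pics/w2c.png

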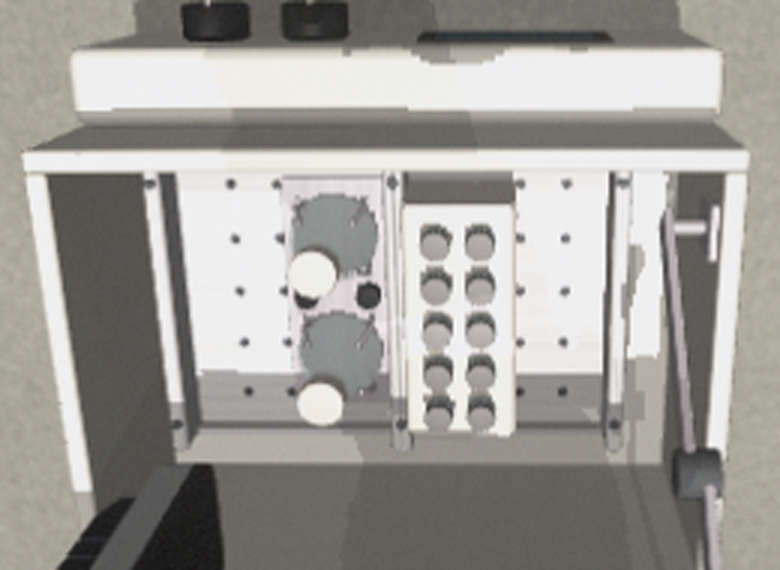

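View pics/w2d.png

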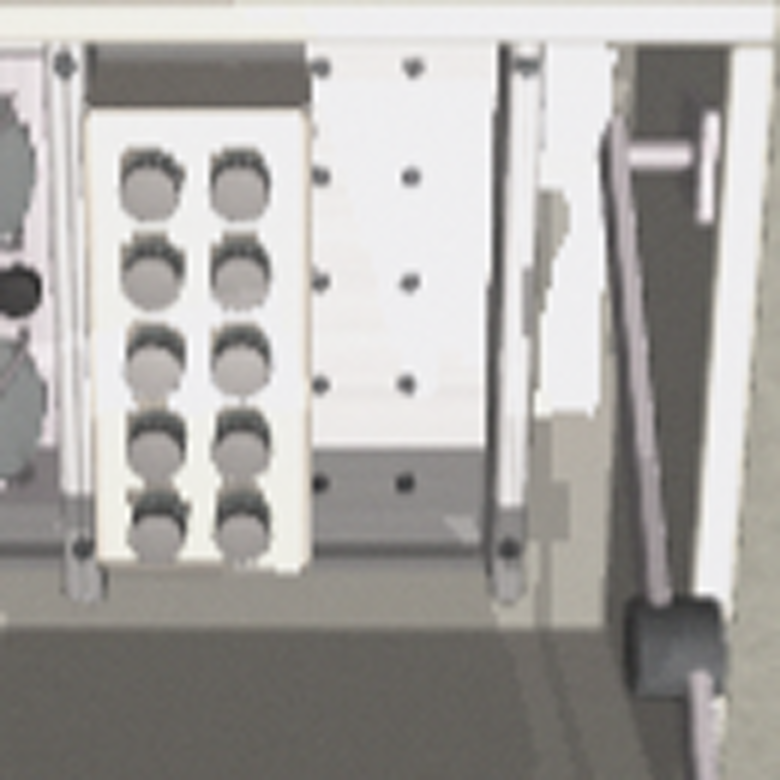

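```bash
python3 - <<'E'
from h import *
d=np.load("w2.npy",allow_pickle=True).item()
f=lambda u,v,z:print((u,v),onz(d,150+u/3,110+v/3,z).round(4))
g=lambda u,v,z:print((u,v),onz(d,270+u/6,160+v/6,z).round(4))
print("rim outer front corners");f(22,153,.15);f(748,153,.15)
print("rim side inner/outer");f(28,175,.15);f(48,175,.15);f(725,175,.15);f(748,175,.15);f(75,490,.15);
print("housing?");f(75,108,.11)
print("rack top");g(85,110,.11);g(308,110,.11);g(95,565,.11);g(312,568,.11)
print("left bar inner top edge, foot");g(515,60,.085);g(502,500,.085);g(497,60,.06);g(486,440,.06)
print("divider right edge top");g(88,60,.085);g(100,560,.085)
print("knee",);g(672,648,.20);g(672,648,.21);g(672,648,.22)
E
```

```text
rim outer front corners
(22, 153) [0.4726 0.0398 0.15  ]
(748, 153) [0.4731 0.3179 0.15  ]
rim side inner/outer
(28, 175) [0.4813 0.0409 0.15  ]
(48, 175) [0.4813 0.0488 0.15  ]
(725, 175) [0.4816 0.3097 0.15  ]
(748, 175) [0.4816 0.3185 0.15  ]
(75, 490) [0.6194 0.0404 0.15  ]
housing?
(75, 108) [0.4616 0.0455 0.11  ]
rack top
(85, 110) [0.5036 0.1817 0.11  ]
(308, 110) [0.5037 0.2293 0.11  ]
(95, 565) [0.6117 0.1806 0.11  ]
(312, 568) [0.6124 0.2306 0.11  ]
left bar inner top edge, foot
(515, 60) [0.4984 0.2761 0.085 ]
(502, 500) [0.607  0.2769 0.085 ]
(497, 60) [0.504  0.2748 0.06  ]
(486, 440) [0.6021 0.2753 0.06  ]
divider right edge top
(88, 60) [0.4984 0.1801 0.085 ]
(100, 560) [0.6231 0.1792 0.085 ]
knee
(672, 648) [0.5825 0.2955 0.2   ]
(672, 648) [0.5769 0.2933 0.21  ]
(672, 648) [0.5712 0.2911 0.22  ]
```

Measured in the world frame: shaker origin is about (0.573, 0.175) with yaw about 0. The left bar's inner face is at y=0.2755 and the rack's outer side at y=0.2305, so the gap is about 45 mm and 18+24 fits. Next I look at the spacers from above.

drive_tool([
  [[0.0, -0.3, 0.02], [0, 0, 0], 60],
  [[0.0, -0.65, 0.05], [0, 0, 0], 60],
  [[0.0, -1, 0.1], [0, 0, 0], 60],
])

```text
t: 2.3
eef_pos: [0.4962, 0.04, 0.3822]
ee_rot: [0.045, 1.569, 0.048]
ft_force: [-0.3, -0.2, 0.0]
opening: 0.705
```

drive_tool([
  [[0.1, -0.3, 0.05], [0, 0, 0], 60],
  [[0.25, -0.65, 0.1], [0, 0, 0], 60],
  [[0.4, -1, 0.15], [0, 0, 0], 60],
])

```text
t: 2.68
eef_pos: [0.5231, -0.1329, 0.3135]
ee_rot: [-0.211, 1.568, -0.209]
ft_force: [0.8, 1.0, 0.5]
opening: 0.7
```

drive_tool([
  [[0.1, -0.3, 0.0], [0, 0, 0], 60],
  [[0.2, -0.5, 0.0], [0, 0, 0], 60],
  [[0.2, -0.5, 0.0], [0, 0, 0], 60],
  [[0.2, -0.5, 0.0], [0, 0, 0], 60],
])

```text
t: 3.18
eef_pos: [0.5233, -0.2311, 0.274]
ee_rot: [-0.03, 1.57, -0.029]
ft_force: [0.7, 0.2, 0.4]
opening: 0.705
```

```bash
python3 - <<'E'
from h import *
d=cams.get_image("wrist");cv2.imwrite("pics/w3.png",d["image"][:,:,::-1])
np.save("w3.npy",d,allow_pickle=True)
E
```

```text
(no output)
```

View pics/w3.png

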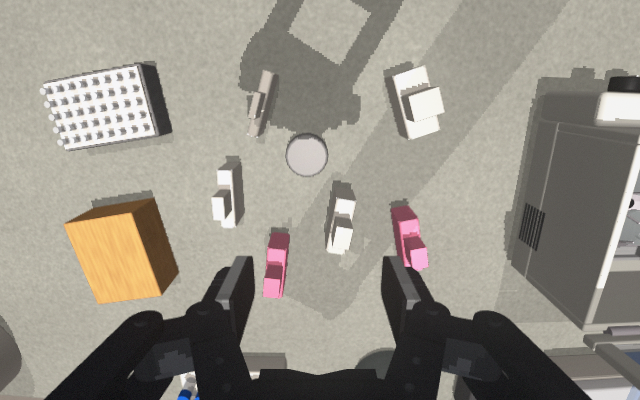

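Wrist view candidates:
- White (415,103), widest: the 36.
- White (262,105), thinnest: the 12.
- White (340,217) and (227,193): the 24 and the 18, widths to be confirmed.
- Pink (277,265) and (409,237): look-alikes.

I'll enlarge and measure.

```bash
python3 - <<'E'
from h import *
d=np.load("w3.npy",allow_pickle=True).item()
crop(d,"pics/w3c.png",200,145,370,270,4.7)
im=d["image"].astype(int); 
m=((im.min(2)>205)).astype(np.uint8)
n,l,s,c=cv2.connectedComponentsWithStats(m)
for i in range(1,n):
    if s[i,4]>60: print(s[i],c[i].round(1))
E
```

```text
[  43   66  112   83 4523] [101.  107.7]
[394  66  35  32 548] [410.5  78.7]
[ 400   87   44   52 1329] [424.2 112.6]
[ 598   93   42   28 1007] [619.7 106.7]
[ 597  146   43  143 1070] [621.2 218.1]
[211 170  25  58 677] [223.1 200.8]
[335 199  20  21 267] [345.  206.8]
[327 227  26  28 480] [340.  240.5]
[586 388  44  12 392] [609.1 394.2]
```

View pics/w3c.png

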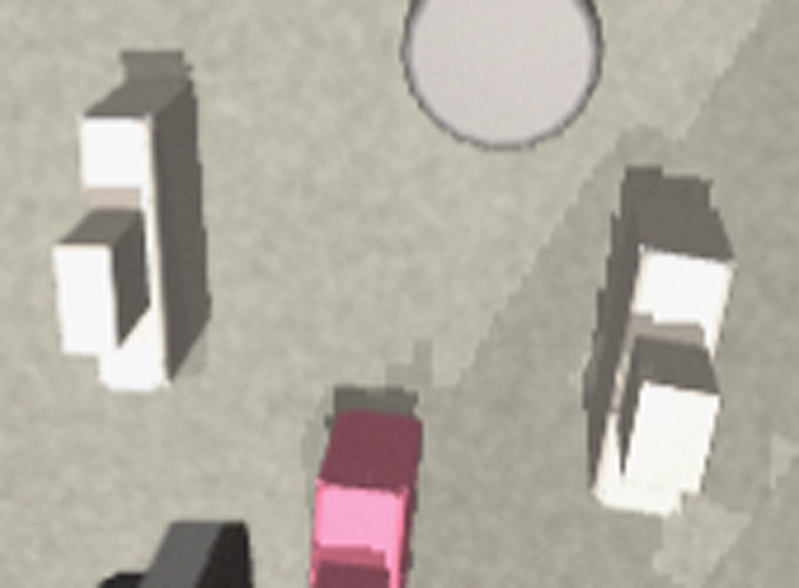

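```bash
python3 - <<'E'
from h import *
d=np.load("w3.npy",allow_pickle=True).item()
f=lambda u,v,z:onz(d,200+u/4.7,145+v/4.7,z)[:2]
for n,tab,body in [("18",[(55,244),(107,243),(117,350),(64,352)],[(82,117),(150,117),(167,387),(103,385)]),
                   ("24",[(642,381),(717,391),(696,494),(625,482)],[(641,249),(732,262),(672,513),(595,500)])]:
    for q,z in ((tab,.082),(body,.05)):
        P=np.array([f(*p,z) for p in q])
        c,(a,b),an=cv2.minAreaRect((P*1000).astype(np.float32)); 
        ax=(P[2]+P[3]-P[0]-P[1]); print(n,z,"centre",P.mean(0).round(4),"w,l",np.round([np.linalg.norm(P[0]-P[1]),np.linalg.norm(P[2]-P[3]),np.linalg.norm(P[0]-P[3]),np.linalg.norm(P[1]-P[2])],4),"yaw",np.arctan2(ax[1],ax[0]).round(3), "rect yaw",an)
E
```

```text
18 0.082 centre [ 0.5618 -0.3381] w,l [0.0119 0.0124 0.0261 0.0258] yaw -0.01 rect yaw 0.02455701306462288
18 0.05 centre [ 0.5619 -0.3373] w,l [0.0165 0.0164 0.0697 0.0701] yaw -0.017 rect yaw 88.97444152832031
24 0.082 centre [ 0.5963 -0.2041] w,l [0.0176 0.0172 0.026  0.0268] yaw -0.144 rect yaw 81.28952026367188
24 0.05 centre [ 0.5962 -0.2045] w,l [0.0228 0.0205 0.0693 0.0702] yaw -0.171 rect yaw 79.41029357910156
```

Confirmed: (227,193) has a 12–13 mm tab and 16–17 mm body, so it is the 18. (340,217) has a 17.5 mm tab and 21–23 mm body and is white, so it is the 24. I'll grip each tab by its ends (jaws along the plate's x), with the tool leaning towards -y so it clears the stay. The 24 goes first.

```bash
cat >> h.py <<'E'
def pose(c,psi,th,zg,dn):
    """grasp ref at centre c(xy), height zg; lean th; TCP dn beyond"""
    a=np.array([-np.sin(psi)*np.sin(th),np.cos(psi)*np.sin(th),-np.cos(th)])
    R=RT(a,[-np.cos(psi),-np.sin(psi),0]); return np.array([c[0],c[1],zg])+a*dn,R
E
python3 - <<'E'
from h import *
th=np.radians(30)
p,R=pose((.596,-.204),-.16,th,.068,.0115)
print(p.round(4)); print(status.read_state()["joint_pos"].round(3))
go(p+[0,0,.08],R); go(p+[0,0,.02],R)
E
```

```text
[ 0.5969 -0.1983  0.058 ]
[-0.546 -0.096  1.688  0.     1.548 -2.118]
shift [0.682, 0.163, 0.366] turn [-0.4373, -0.1376, 0.1178] rows 8.0
shift [0.982, 0.163, 0.365] turn [-0.4373, -0.1376, 0.1178] rows 8.0
```

```bash
python3 - <<'E'
import re
s=open("h.py").read().replace("[-np.cos(psi),-np.sin(psi),0]","[np.cos(psi),np.sin(psi),0]"); open("h.py","w").write(s)
from h import *
th=np.radians(30)
p,R=pose((.596,-.204),-.16,th,.068,.0115)
print(p.round(4),R.round(2))
go(p+[0,0,.08],R); go(p+[0,0,.02],R)
E
```

```text
[ 0.5969 -0.1983  0.058 ] [[ 0.08  0.99 -0.14]
 [ 0.49 -0.16 -0.85]
 [-0.87 -0.   -0.5 ]]
shift [0.682, 0.163, 0.366] turn [0.5376, 0.123, 0.1437] rows 9.6
shift [0.982, 0.163, 0.365] turn [0.5376, 0.123, 0.1437] rows 9.6
```

drive_tool([
  [[0.1, 0.16, 0.366], [0.27, 0.06, 0.072], 45],
  [[0.3, 0.163, 0.366], [0.5376, 0.123, 0.1437], 45],
  [[0.5, 0.163, 0.366], [0.5376, 0.123, 0.1437], 45],
  [[0.68, 0.163, 0.366], [0.5376, 0.123, 0.1437], 45],
  [[0.68, 0.163, 0.366], [0.5376, 0.123, 0.1437], 45],
  [[0.68, 0.163, 0.366], [0.5376, 0.123, 0.1437], 45],
  [[0.68, 0.163, 0.366], [0.5376, 0.123, 0.1437], 45],
  [[0.68, 0.163, 0.366], [0.5376, 0.123, 0.1437], 45],
  [[0.68, 0.163, 0.366], [0.5376, 0.123, 0.1437], 45],
  [[0.68, 0.163, 0.366], [0.5376, 0.123, 0.1437], 45],
  [[0.68, 0.163, 0.366], [0.5376, 0.123, 0.1437], 45],
  [[0.68, 0.163, 0.366], [0.5376, 0.123, 0.1437], 45],
])

```text
t: 4.72
eef_pos: [0.5968, -0.199, 0.138]
ee_rot: [-3.142, 1.048, 1.412]
ft_force: [0.2, 0.1, -0.1]
opening: 0.527
```

```bash
python3 - <<'E'
from h import *
th=np.radians(30)
p,R=pose((.596,-.204),-.16,th,.068,.0115)
st=status.read_state(); print(st["joint_pos"].round(3), Rtool().round(3), st["eef_pos"].round(4),(p+[0,0,.08]).round(4))
go(p+[0,0,.08],R); go(p,R)
d=cams.get_image("wrist");cv2.imwrite("pics/w4.png",d["image"][:,:,::-1])
np.save("w4.npy",d,allow_pickle=True)
E
```

```text
[-0.642  0.254  1.615  0.458  1.538 -0.56 ] [[ 0.079  0.987 -0.137]
 [ 0.493 -0.158 -0.855]
 [-0.866 -0.    -0.499]] [ 0.5968 -0.199   0.138 ] [ 0.5969 -0.1983  0.138 ]
shift [0.002, 0.0, -0.003] turn [0.0003, 0.0002, 0.0002] rows 0.0
shift [0.348, 0.0, 0.197] turn [0.0003, 0.0002, 0.0002] rows 1.3
```

View pics/w4.png

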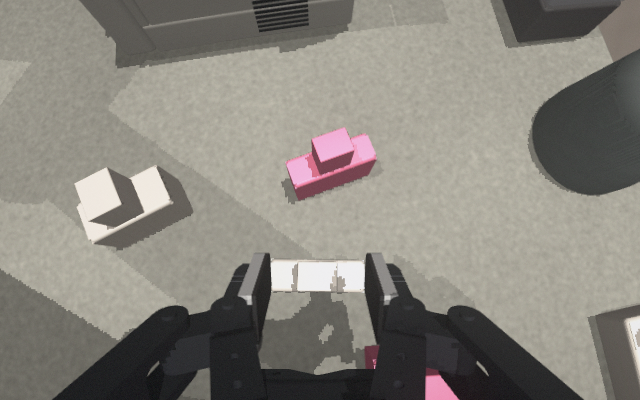

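The white 24 plate lies square between the fingers at (318,276). I'll refine its centre from this close view.

```bash
python3 - <<'E'
from h import *
d=np.load("w4.npy",allow_pickle=True).item()
crop(d,"pics/w4c.png",255,240,385,310,6)
E
```

```text
(no output)
```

View pics/w4c.png

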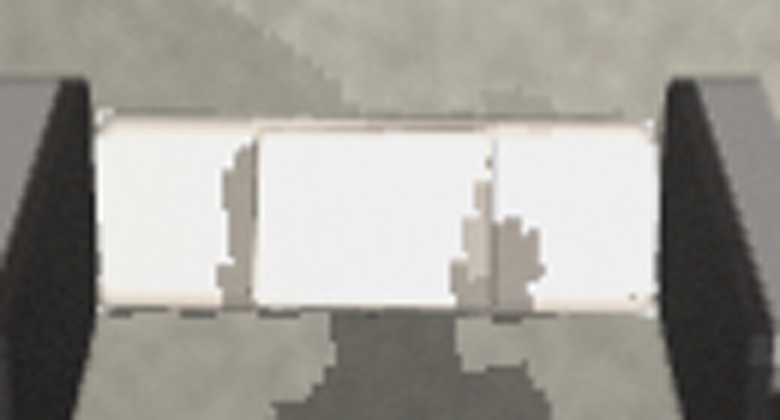

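```bash
python3 - <<'E'
from h import *
d=np.load("w4.npy",allow_pickle=True).item()
f=lambda u,v,z:onz(d,255+u/6,240+v/6,z)[:2]
for q,z in (([(256,128),(494,130),(494,306),(253,303)],.082),([(97,112),(658,120),(657,312),(100,307)],.05)):
    P=np.array([f(*p,z) for p in q]); ax=P[1]+P[2]-P[0]-P[3]
    print(z,P.mean(0).round(4),np.arctan2(ax[1],ax[0]).round(3),np.linalg.norm(P[0]-P[1]).round(4),np.linalg.norm(P[0]-P[3]).round(4))
E
```

```text
0.082 [ 0.5968 -0.2044] -0.17 0.0259 0.0185
0.05 [ 0.5972 -0.2046] -0.171 0.07 0.0237
```

```bash
python3 - <<'E'
from h import *
p,R=pose((.597,-.2045),-.17,np.radians(30),.068,.0115)
go(p+[0,0,.015],R);go(p,R); go(p+[0,0,.15],R)
E
```

```text
shift [0.282, 0.006, 0.16] turn [0.0029, 0.0002, 0.0018] rows 1.0
shift [0.347, 0.006, 0.197] turn [0.0029, 0.0002, 0.0018] rows 1.3
shift [-0.303, 0.006, -0.177] turn [0.0029, 0.0002, 0.0018] rows 1.1
```

drive_tool([
  [[0.15, 0.006, 0.085], [0.003, 0, 0.002], 45],
  [[0.282, 0.006, 0.16], [0.003, 0, 0.002], 45],
  [[0.32, 0.006, 0.182], [0.003, 0, 0.002], 45],
  [[0.347, 0.006, 0.197], [0.003, 0, 0.002], 45],
  [[0.347, 0.006, 0.197], [0.003, 0, 0.002], 45],
  [[0.347, 0.006, 0.197], [0.003, 0, 0.002], 20],
  [[0.347, 0.006, 0.197], [0.003, 0, 0.002], 10],
  [[0.347, 0.006, 0.197], [0.003, 0, 0.002], 10],
  [[0.347, 0.006, 0.197], [0.003, 0, 0.002], 10],
  [[0.347, 0.006, 0.197], [0.003, 0, 0.002], 10],
])

```text
t: 6.02
eef_pos: [0.5979, -0.1999, 0.0586]
ee_rot: [3.14, 1.047, 1.396]
ft_force: [-1.4, -0.6, 6.3]
opening: 0.29
```

drive_tool([
  [[-0.08, 0, -0.046], [0, 0, 0], 10],
  [[-0.26, 0, -0.15], [0, 0, 0], 10],
  [[-0.43, 0, -0.25], [0, 0, 0], 10],
  [[-0.65, 0, -0.375], [0, 0, 0], 10],
  [[-0.65, 0, -0.375], [0, 0, 0], 10],
])

```text
t: 6.65
eef_pos: [0.5996, -0.2009, 0.2138]
ee_rot: [3.125, 1.051, 1.383]
ft_force: [-0.3, -0.7, -1.5]
opening: 0.292
```

```bash
python3 - <<'E'
from h import *
d=cams.get_image("wrist");np.save("w5.npy",d,allow_pickle=True); crop(d,"pics/w5.png",230,220,410,330,4.4)
p,R=pose((.561,.2625),0,np.radians(30),.128,.0115)
st=status.read_state();print(st["eef_pos"].round(4),st["ft_force"].round(1),p.round(4))
go([.5,-.06,.30],R); go([.5,.14,.30],R)
E
```

```text
[ 0.5983 -0.2002  0.2104] [ 0.2 -0.4 -1.5] [0.561  0.2682 0.118 ]
shift [-0.089, -0.603, -0.75] turn [-0.0472, 0.0009, -0.0285] rows 3.1
shift [0.401, -0.776, -1.604] turn [-0.0472, 0.0009, -0.0285] rows 5.8
```

View pics/w5.png

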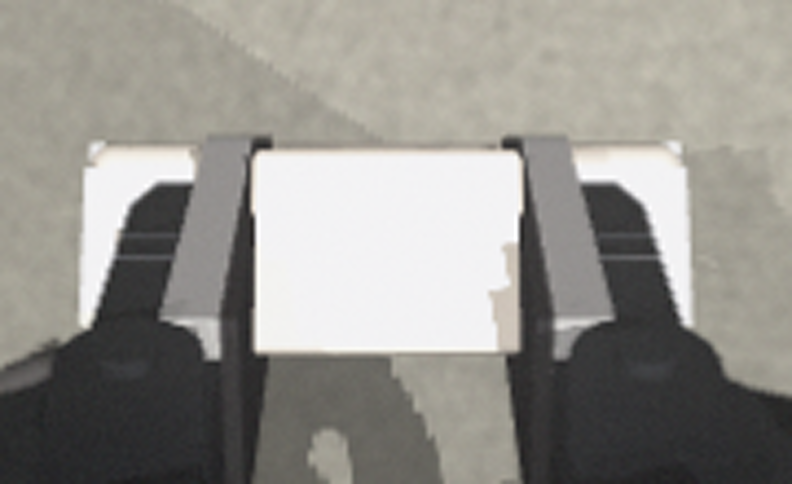

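```bash
cat >> h.py <<'E'
def held(d,corn,st,dz):
    P=np.array([onz(d,*p,st["eef_pos"][2]+dz)[:2] for p in corn]); ax=P[1]+P[2]-P[0]-P[3]
    psi=np.arctan2(ax[1],ax[0]); off=P.mean(0)-st["eef_pos"][:2]
    c,s=np.cos(psi),np.sin(psi)
    print("psi",psi.round(4),"off along sp x,y",(np.array([[c,s],[-s,c]])@off).round(4),"size",np.linalg.norm(P[0]-P[1]).round(4),np.linalg.norm(P[0]-P[3]).round(4))
E
python3 - <<'E'
from h import *
d=np.load("w5.npy",allow_pickle=True).item(); st=status.read_state()
held(d,[(230+u/4.4,220+v/4.4) for u,v in [(253,152),(521,152),(521,353),(255,353)]],st,.0234)
R=Rtool(); print("jaw az",np.arctan2(R[1,1],R[0,1]).round(4), "lean",np.degrees(np.arccos(-R[2,0])).round(2),R.round(3))
E
```

```text
psi -0.1738 off along sp x,y [ 0.0024 -0.005 ] size 0.0261 0.0189
jaw az -0.1731 lean 29.85 [[ 0.089  0.985 -0.148]
 [ 0.49  -0.172 -0.855]
 [-0.867  0.004 -0.498]]
```

```bash
python3 - <<'E'
from h import *
p,R=pose((0,0),0,np.radians(30),.128,.0115)
go([.575,-.16,.30],R); go([.56,-.04,.32],R); 
P=np.array([.56,-.04,.32])
for t in ([.561,.12,.32],):go(t,R,p0=P,R0=R)
P=np.array([.561,.12,.32]); 
for t in ([.561,.266,.30],[.561,.266,.24]): go(t,R,p0=P,R0=R)
E
```

```text
shift [-0.3, -0.148, -0.378] turn [-0.0472, 0.0009, -0.0285] rows 1.6
shift [-0.1, -0.325, -0.929] turn [-0.0472, 0.0009, -0.0285] rows 3.2
shift [0.4, 0.005, -0.693] turn [0.0, 0.0, 0.0] rows 2.6
shift [0.452, 0.0, -0.582] turn [0.0, 0.0, 0.0] rows 2.4
shift [0.711, 0.0, -0.432] turn [0.0, 0.0, 0.0] rows 2.7
```

drive_tool([
  [[-0.3, -0.15, -0.38], [-0.02, 0, -0.01], 10],
  [[-0.25, -0.22, -0.6], [-0.047, 0.001, -0.0285], 10],
  [[-0.1, -0.325, -0.93], [-0.047, 0.001, -0.0285], 10],
  [[-0.1, -0.325, -0.93], [-0.047, 0.001, -0.0285], 10],
  [[-0.1, -0.325, -0.93], [-0.047, 0.001, -0.0285], 10],
])

```text
t: 7.32
eef_pos: [0.5585, -0.0377, 0.3166]
ee_rot: [-3.129, 1.043, 1.584]
ft_force: [0.8, -1.2, -0.5]
opening: 0.292
```

drive_tool([
  [[0.13, 0, -0.23], [0, 0, 0], 10],
  [[0.26, 0, -0.46], [0, 0, 0], 10],
  [[0.4, 0.005, -0.693], [0, 0, 0], 10],
  [[0.4, 0.005, -0.693], [0, 0, 0], 10],
  [[0.4, 0.005, -0.693], [0, 0, 0], 10],
])

```text
t: 7.95
eef_pos: [0.5605, 0.1196, 0.3168]
ee_rot: [-3.127, 1.044, 1.582]
ft_force: [-0.1, -0.4, -0.7]
opening: 0.292
```

```bash
python3 - <<'E'
from h import *
p,R=pose((0,0),0,np.radians(30),.128,.0115)
print(status.read_state()["eef_pos"].round(4),status.read_state()["joint_pos"].round(3))
go([.561,.25,.30],R);go([.561,.262,.24],R)
E
```

```text
[0.5605 0.1196 0.3168] [-0.17  -0.12   1.703  0.519  1.651 -0.148]
shift [0.401, 0.003, -0.521] turn [-0.0015, -0.0011, 0.0018] rows 2.1
shift [0.69, 0.005, -0.422] turn [-0.0015, -0.0011, 0.0018] rows 2.6
```

drive_tool([
  [[0.2, 0.003, -0.26], [-0.001, -0.001, 0.002], 10],
  [[0.4, 0.003, -0.52], [-0.001, -0.001, 0.002], 10],
  [[0.55, 0.005, -0.47], [-0.001, -0.001, 0.002], 10],
  [[0.69, 0.005, -0.422], [-0.001, -0.001, 0.002], 10],
  [[0.69, 0.005, -0.422], [-0.001, -0.001, 0.002], 10],
  [[0.69, 0.005, -0.422], [-0.001, -0.001, 0.002], 10],
])

```text
t: 8.7
eef_pos: [0.5624, 0.2617, 0.2426]
ee_rot: [3.135, 1.046, 1.562]
ft_force: [-0.3, 0.1, -0.8]
opening: 0.291
```

```bash
python3 - <<'E'
from h import *
p,R=pose((0,0),0,np.radians(30),.128,.0115)
d=cams.get_image("wrist");np.save("w6.npy",d,allow_pickle=True);cv2.imwrite("pics/w6.png",d["image"][:,:,::-1])
st=status.read_state();print(st["eef_pos"].round(4),st["ft_force"].round(1)); print(Rtool().round(3))
d=cams.get_image("side");crop(d,"pics/d6.png",240,190,380,330,4)
E
```

```text
[0.5626 0.2618 0.2434] [ 0.2  0.1 -0.9]
[[ 0.006  1.    -0.   ]
 [ 0.501 -0.003 -0.865]
 [-0.865  0.005 -0.501]]
```

View pics/w6.png

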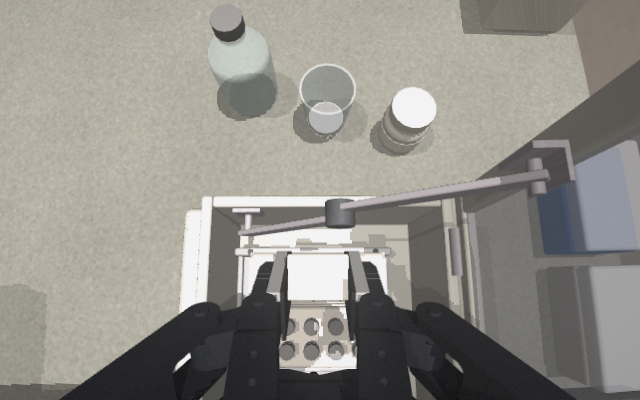

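View pics/d6.png

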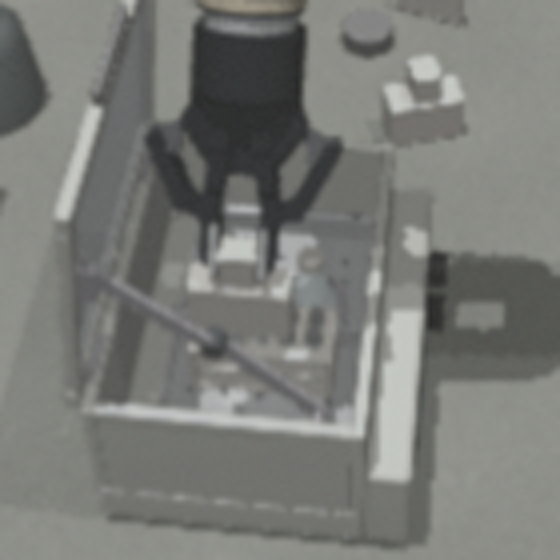

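The held plate is square, and the outer bar (row ~250) and stay are clearly visible. I'll measure the bar face and the plate in this one view.

```bash
python3 - <<'E'
from h import *
d=np.load("w6.npy",allow_pickle=True).item()
crop(d,"pics/w6c.png",230,190,400,310,4.6)
E
```

```text
(no output)
```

View pics/w6c.png

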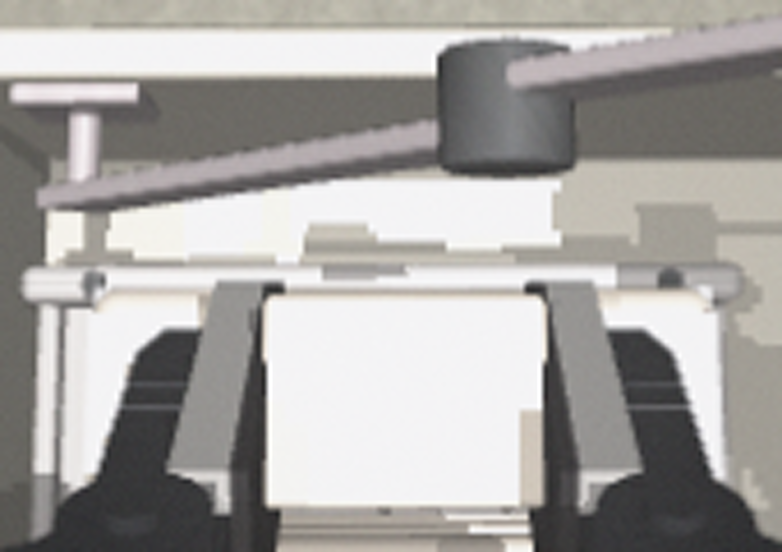

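```bash
python3 - <<'E'
from h import *
d=np.load("w6.npy",allow_pickle=True).item(); st=status.read_state()
c=lambda u,v:(230+u/4.6,190+v/4.6)
held(d,[c(*p) for p in [(264,296),(544,296),(544,505),(266,505)]],st,.0234)
for n,p,z in [("bar top outer",(200,268),.085),("bar top outer R",(600,268),.085),("bar top inner",(200,290),.085),("bar inner R",(600,290),.085),("rim inner",(300,78),.15),("rim outer",(300,30),.15),("bar end front",(25,283),.085),("bar end back",(743,283),.085),
 ("spacer body outer L",(95,292),st["eef_pos"][2]-.0086),("R",(715,295),st["eef_pos"][2]-.0086),
 ("knee ctr",(507,110),.205),("pivot",(65,195),.134)]:
    print(n,onz(d,*c(*p),z).round(4))
E
```

```text
psi -0.0035 off along sp x,y [ 0.0006 -0.0049] size 0.0253 0.0183
bar top outer [0.5216 0.2811 0.085 ]
bar top outer R [0.6052 0.2808 0.085 ]
bar top inner [0.5217 0.2765 0.085 ]
bar inner R [0.605  0.2762 0.085 ]
rim inner [0.5462 0.3089 0.15  ]
rim outer [0.5461 0.3173 0.15  ]
bar end front [0.485 0.278 0.085]
bar end back [0.635  0.2775 0.085 ]
spacer body outer L [0.5291 0.2683 0.2351]
R [0.598  0.2677 0.2351]
knee ctr [0.5774 0.2938 0.205 ]
pivot [0.5034 0.2907 0.134 ]
```

```bash
python3 - <<'E'
from h import *
p,R=pose((0,0),0,np.radians(30),.128,.0115)
for z in (.20,.152,.125,.1195):go([.5615,.267,z],R)
E
```

```text
shift [0.202, -0.007, 0.088] turn [0.0002, -0.0004, -0.0019] rows 0.7
shift [0.409, -0.008, 0.208] turn [0.0002, -0.0004, -0.0019] rows 1.5
shift [0.526, -0.009, 0.276] turn [0.0002, -0.0004, -0.0019] rows 1.9
shift [0.55, -0.009, 0.29] turn [0.0002, -0.0004, -0.0019] rows 2.0
```

drive_tool([
  [[0.1, -0.007, 0.03], [0, 0, -0.002], 10],
  [[0.202, -0.007, 0.088], [0, 0, -0.002], 10],
  [[0.31, -0.008, 0.15], [0, 0, -0.002], 10],
  [[0.409, -0.008, 0.208], [0, 0, -0.002], 10],
  [[0.409, -0.008, 0.208], [0, 0, -0.002], 10],
  [[0.409, -0.008, 0.208], [0, 0, -0.002], 10],
])

```text
t: 9.55
eef_pos: [0.5603, 0.2679, 0.1504]
ee_rot: [-3.137, 1.046, 1.577]
ft_force: [0.2, 0.2, -0.3]
opening: 0.289
```

```bash
python3 - <<'E'
from h import *
p,R=pose((0,0),0,np.radians(30),.128,.0115)
st=status.read_state();print(st["eef_pos"].round(4),st["ft_force"].round(1)); print(Rtool().round(3))
for z in (.14,.125,.1195):go([.5615,.267,z],R)
E
```

```text
[0.5603 0.2679 0.1504] [ 0.2  0.2 -0.3]
[[-0.003  1.     0.001]
 [ 0.501  0.002 -0.865]
 [-0.865 -0.002 -0.501]]
shift [0.043, 0.006, 0.03] turn [0.0002, -0.0004, 0.001] rows 0.2
shift [0.108, 0.006, 0.068] turn [0.0002, -0.0004, 0.001] rows 0.4
shift [0.132, 0.006, 0.082] turn [0.0002, -0.0004, 0.001] rows 0.5
```

drive_tool([
  [[0.022, 0.003, 0.017], [0, 0, 0.001], 10],
  [[0.043, 0.006, 0.03], [0, 0, 0.001], 10],
  [[0.065, 0.006, 0.043], [0, 0, 0.001], 10],
  [[0.087, 0.006, 0.056], [0, 0, 0.001], 10],
  [[0.108, 0.006, 0.068], [0, 0, 0.001], 10],
  [[0.12, 0.006, 0.075], [0, 0, 0.001], 10],
  [[0.12, 0.006, 0.075], [0, 0, 0.001], 10],
])

```text
t: 10.42
eef_pos: [0.5609, 0.2668, 0.1214]
ee_rot: [-3.14, 1.046, 1.573]
ft_force: [-0.2, 0.6, -0.4]
opening: 0.291
```

```bash
python3 - <<'E'
from h import *
p,R=pose((0,0),0,np.radians(30),.128,.0115)
d=cams.get_image("wrist");np.save("w7.npy",d,allow_pickle=True); crop(d,"pics/w7.png",230,190,400,310,4.6)
st=status.read_state();print(st["eef_pos"].round(4),st["ft_force"].round(1)); print(Rtool().round(3))
for z in (.1195,.117):go([.5615,.267,z],R)
E
```

```text
[0.5611 0.2669 0.1218] [ 0.5  0.4 -2.3]
[[-0.     1.     0.   ]
 [ 0.501  0.001 -0.866]
 [-0.866 -0.    -0.501]]
shift [0.01, 0.002, 0.005] turn [0.0001, -0.0003, 0.0002] rows 0.0
shift [0.021, 0.002, 0.011] turn [0.0001, -0.0003, 0.0002] rows 0.1
```

View pics/w7.png

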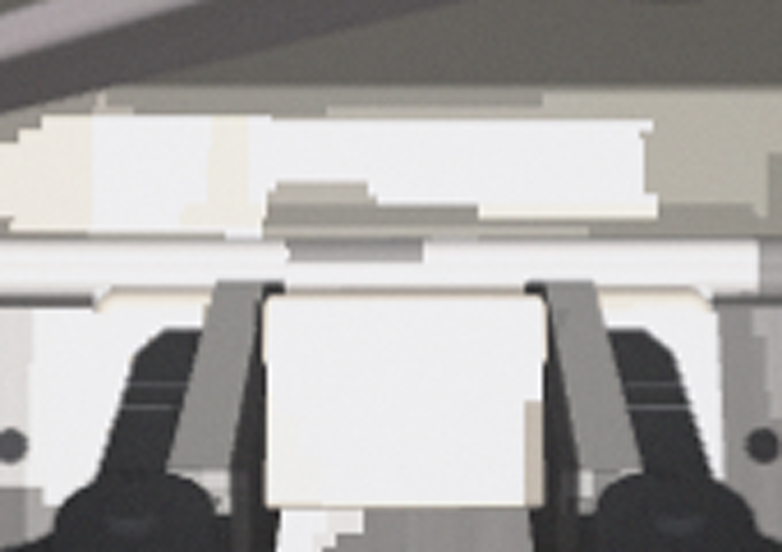

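drive_tool([
  [[0.01, 0.002, 0.005], [0, 0, 0], 10],
  [[0.019, 0.002, 0.01], [0, 0, 0], 10],
  [[0.021, 0.002, 0.011], [0, 0, 0], 10],
  [[0.021, 0.002, 0.011], [0, 0, 0], 10],
])

```text
t: 10.98
eef_pos: [0.5618, 0.2671, 0.1187]
ee_rot: [3.141, 1.046, 1.572]
ft_force: [-2.9, -2.9, 5.7]
opening: 0.285
```

```bash
python3 - <<'E'
from h import *
d=cams.get_image("side");crop(d,"pics/d7.png",240,190,380,330,4)
st=status.read_state();print(st["eef_pos"].round(4),st["ft_force"].round(1))
E
```

```text
[0.5618 0.2671 0.1186] [-3.3 -2.9  6.1]
```

drive_tool([
  [[-0.004, 0, -0.002], [0, 0, 0], 10],
  [[-0.004, 0, -0.002], [0, 0, 0], 45],
  [[-0.004, 0, -0.002], [0, 0, 0], 45],
  [[-0.004, 0, -0.002], [0, 0, 0], 45],
  [[-0.004, 0, -0.002], [0, 0, 0], 45],
  [[-0.15, 0, 0], [0, 0, 0], 45],
  [[-0.3, 0, 0], [0, 0, 0], 45],
  [[-0.6, 0, -0.1], [0, 0, 0], 45],
  [[-0.9, 0, -0.3], [0, 0, 0], 45],
  [[-0.9, 0, -0.3], [0, 0, 0], 45],
  [[-0.9, 0, -0.3], [0, 0, 0], 45],
])

```text
t: 12.4
eef_pos: [0.5618, 0.2289, 0.3038]
ee_rot: [3.138, 1.047, 1.568]
ft_force: [0.9, 0.1, -0.9]
opening: 0.525
```

```bash
python3 - <<'E'
from h import *
d=cams.get_image("wrist");np.save("w8.npy",d,allow_pickle=True);cv2.imwrite("pics/w8.png",d["image"][:,:,::-1])
st=status.read_state();print(st["eef_pos"].round(4),st["ft_force"].round(1))
crop(d,"pics/w8c.png",200,190,440,330,3.3)
E
```

```text
[0.5611 0.2288 0.3017] [-0.5 -0.3 -0.6]
```

View pics/w8c.png

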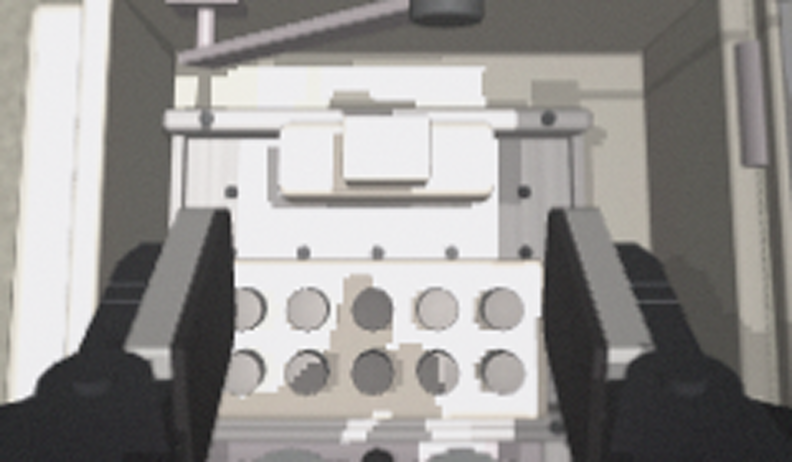

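```bash
python3 - <<'E'
from h import *
d=np.load("w8.npy",allow_pickle=True).item()
c=lambda u,v:(200+u/3.3,190+v/3.3)
for n,p,z in [("bodytop outL",(285,124),.11),("bodytop outR",(490,126),.11),("inL",(282,194),.11),("inR",(490,196),.11),
 ("tab LU",(345,116),.142),("tab RU",(430,116),.142),("tab LD",(345,182),.142),("tab RD",(430,182),.142),
 ("rack L",(240,260),.11),("rack R",(540,262),.11),("bar in",(230,131),.085),("bar in R",(540,132),.085)]:
    print(n,onz(d,*c(*p),z).round(4))
go([.5,-.06,.30],Rtool())
print(status.read_state()["joint_pos"].round(2))
E
```

```text
bodytop outL [0.5294 0.2727 0.11  ]
bodytop outR [0.5966 0.2721 0.11  ]
inL [0.5289 0.2499 0.11  ]
inR [0.5962 0.2493 0.11  ]
tab LU [0.5503 0.271  0.142 ]
tab RU [0.5757 0.271  0.142 ]
tab LD [0.5504 0.2514 0.142 ]
tab RD [0.5755 0.2514 0.142 ]
rack L [0.5158 0.2289 0.11  ]
rack R [0.6119 0.2283 0.11  ]
bar in [0.5079 0.2735 0.085 ]
bar in R [0.6165 0.2732 0.085 ]
shift [-0.715, -0.307, 1.255] turn [0.0, 0.0, 0.0] rows 4.7
[ 0.03 -0.1   1.71  0.52  1.53  0.  ]
```

```bash
python3 - <<'E'
from h import *
p,R=pose((.5619,-.3377),-.014,np.radians(15),.068,.01035)
print(p.round(4))
go([.562,.06,.30],R);go([.562,-.05,.28],R);
P=np.array([.562,-.05,.28])
for t in ([.562,-.22,.22],): go(t,R,p0=P,R0=R)
P=np.array([.562,-.22,.22])
go(p+[0,0,.08],R,p0=P,R0=R)
E
```

```text
[ 0.5619 -0.335   0.058 ]
shift [-0.415, 0.004, 0.735] turn [0.0041, -0.0835, 0.0023] rows 2.7
shift [-0.604, 0.004, 1.261] turn [0.0041, -0.0835, 0.0023] rows 4.5
shift [0.07, 0.012, 0.899] turn [0.0, 0.0, 0.0] rows 2.9
shift [0.247, 0.008, 0.662] turn [0.0, 0.0, 0.0] rows 2.3
```

drive_tool([
  [[-0.2, 0, 0.35], [0, -0.04, 0], 45],
  [[-0.415, 0, 0.735], [0.004, -0.0835, 0.002], 45],
  [[-0.52, 0, 1], [0.004, -0.0835, 0.002], 45],
  [[-0.52, 0, 1], [0.004, -0.0835, 0.002], 45],
])

```text
t: 12.95
eef_pos: [0.5604, 0.0019, 0.2893]
ee_rot: [-3.125, 1.308, 1.572]
ft_force: [0.2, 0.4, -0.9]
opening: 0.522
```

drive_tool([
  [[0.05, 0, 0.3], [0, 0, 0], 45],
  [[0.1, 0.01, 0.6], [0, 0, 0], 45],
  [[0.15, 0.01, 0.95], [0, 0, 0], 45],
  [[0.15, 0.01, 0.95], [0, 0, 0], 45],
])

```text
t: 13.45
eef_pos: [0.5587, -0.1738, 0.2086]
ee_rot: [-3.112, 1.304, 1.582]
ft_force: [0.6, 0.7, -1.0]
opening: 0.529
```

```bash
python3 - <<'E'
from h import *
p,R=pose((.5619,-.3377),-.014,np.radians(15),.068,.01035)
st=status.read_state();print(st["eef_pos"].round(4))
go(p+[0,0,.08],R)
E
```

```text
[ 0.5587 -0.1738  0.2086]
shift [0.128, 0.033, 0.87] turn [-0.0017, -0.0015, 0.0021] rows 2.8
```

drive_tool([
  [[0.0, 0.01, 0.3], [0, 0, 0], 45],
  [[0.05, 0.02, 0.6], [0, 0, 0], 45],
  [[0.128, 0.033, 0.87], [-0.002, -0.0015, 0.002], 45],
  [[0.128, 0.033, 0.87], [-0.002, -0.0015, 0.002], 45],
  [[0.128, 0.033, 0.87], [-0.002, -0.0015, 0.002], 45],
  [[0.128, 0.033, 0.87], [-0.002, -0.0015, 0.002], 45],
])

```text
t: 14.2
eef_pos: [0.5666, -0.3321, 0.1459]
ee_rot: [3.103, 1.314, 1.527]
ft_force: [-0.8, 0.4, 1.0]
opening: 0.528
```

```bash
python3 - <<'E'
from h import *
d=cams.get_image("wrist");np.save("w9.npy",d,allow_pickle=True)
st=status.read_state();print(st["eef_pos"].round(4))
crop(d,"pics/w9.png",160,140,460,360,2.6)
crop(d,"pics/w9c.png",255,225,385,325,6)
E
```

```text
[ 0.5666 -0.3323  0.1461]
```

View pics/w9.png

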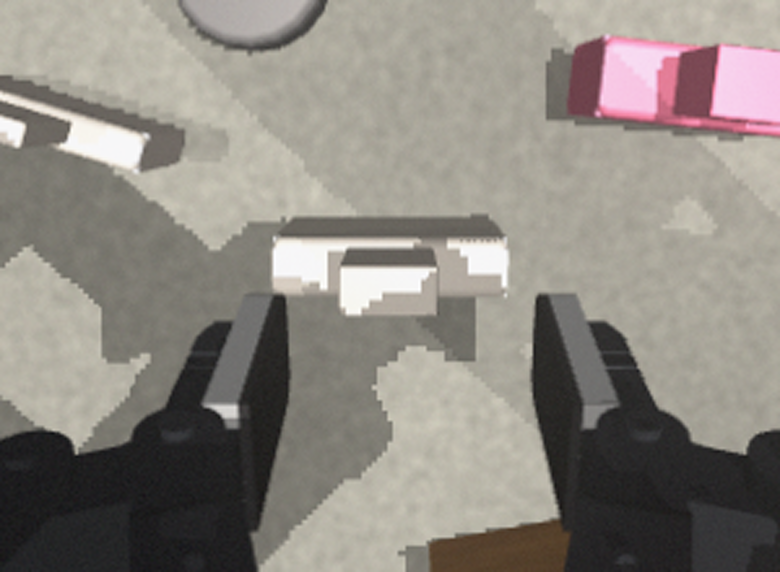

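View pics/w9c.png

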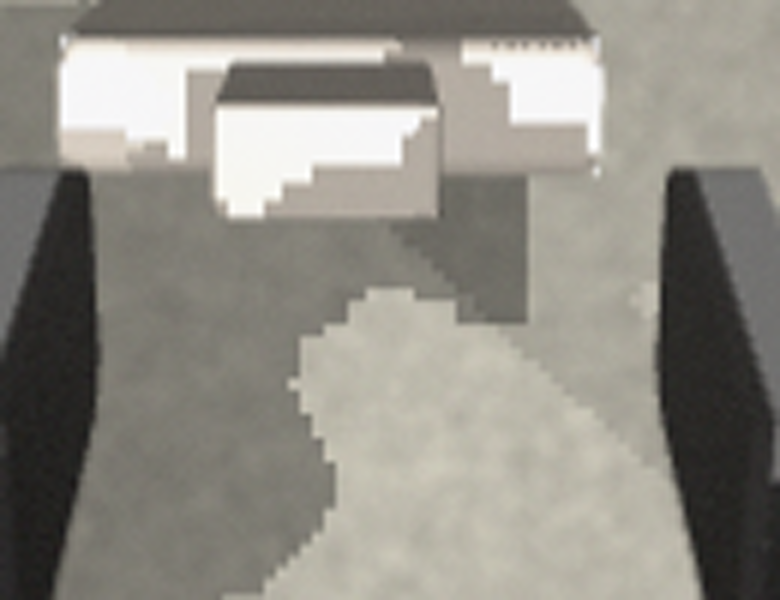

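```bash
python3 - <<'E'
from h import *
d=np.load("w9.npy",allow_pickle=True).item()
f=lambda u,v,z:onz(d,255+u/6,225+v/6,z)[:2]
for q,z in (([(215,103),(440,103),(440,216),(216,216)],.082),([(62,40),(600,38),(598,172),(60,168)],.05)):
    P=np.array([f(*p,z) for p in q]); ax=P[1]+P[2]-P[0]-P[3]
    print(z,P.mean(0).round(4),np.arctan2(ax[1],ax[0]).round(3),np.linalg.norm(P[0]-P[1]).round(4),np.linalg.norm(P[0]-P[3]).round(4))
p,R=pose((.5619,-.3377),-.014,np.radians(15),.068,.01035)
print(status.read_state()["joint_pos"].round(3),status.read_state()["qd"].round(3))
go(p+[0,0,.04],R)
E
```

```text
0.082 [ 0.5627 -0.3386] -0.009 0.0253 0.0129
0.05 [ 0.5626 -0.3383] -0.011 0.0691 0.0167
[-0.728  0.277  1.523  0.199  1.507 -0.752] [-0.004 -0.001 -0.002 -0.002 -0.001 -0.001]
shift [0.229, -0.026, 0.074] turn [0.0029, 0.0017, -0.0025] rows 0.8
```

```bash
python3 - <<'E'
from h import *
p,R=pose((.5623,-.338),-.012,np.radians(15),.068,.01035)
go(p+[0,0,.03],R);go(p,R)
E
```

```text
shift [0.277, -0.024, 0.088] turn [0.0023, 0.0017, -0.0027] rows 0.9
shift [0.422, -0.026, 0.126] turn [0.0023, 0.0017, -0.0027] rows 1.4
```

drive_tool([
  [[0.14, -0.024, 0.06], [0.0023, 0.0017, -0.0027], 45],
  [[0.277, -0.024, 0.088], [0.0023, 0.0017, -0.0027], 45],
  [[0.277, -0.024, 0.088], [0.0023, 0.0017, -0.0027], 45],
  [[0.35, -0.025, 0.107], [0.0023, 0.0017, -0.0027], 45],
  [[0.422, -0.026, 0.126], [0.0023, 0.0017, -0.0027], 45],
  [[0.422, -0.026, 0.126], [0.0023, 0.0017, -0.0027], 45],
  [[0.422, -0.026, 0.126], [0.0023, 0.0017, -0.0027], 45],
])

```text
t: 15.12
eef_pos: [0.5616, -0.3366, 0.057]
ee_rot: [-3.137, 1.308, 1.561]
ft_force: [-0.5, 0.3, 1.3]
opening: 0.529
```

```bash
python3 - <<'E'
from h import *
p,R=pose((.5623,-.338),-.012,np.radians(15),.068,.01035)
st=status.read_state();print(st["eef_pos"].round(4),p.round(4),st["ft_force"].round(1))
go(p,R)
E
```

```text
[ 0.5616 -0.3366  0.057 ] [ 0.5623 -0.3353  0.058 ] [-0.5  0.3  1.3]
shift [-0.003, 0.004, -0.008] turn [-0.0006, -0.0002, 0.0002] rows 0.0
```

drive_tool([
  [[-0.003, 0.004, -0.008], [0, 0, 0], 30],
  [[-0.003, 0.004, -0.008], [0, 0, 0], 10],
  [[-0.003, 0.004, -0.008], [0, 0, 0], 10],
  [[-0.003, 0.004, -0.008], [0, 0, 0], 10],
  [[-0.003, 0.004, -0.008], [0, 0, 0], 10],
  [[-0.003, 0.004, -0.008], [0, 0, 0], 10],
])

```text
t: 15.88
eef_pos: [0.5627, -0.3353, 0.0586]
ee_rot: [-3.14, 1.309, 1.559]
ft_force: [-0.5, 0.1, 4.9]
opening: 0.29
```

drive_tool([
  [[-0.1, 0, -0.026], [0, 0, 0], 10],
  [[-0.3, 0, -0.08], [0, 0, 0], 10],
  [[-0.6, 0, -0.16], [0, 0, 0], 10],
  [[-0.9, 0, -0.24], [0, 0, 0], 10],
  [[-0.9, 0, -0.24], [0, 0, 0], 10],
  [[-0.9, 0, -0.24], [0, 0, 0], 10],
  [[-0.9, 0, -0.24], [0, 0, 0], 10],
])

```text
t: 16.75
eef_pos: [0.5615, -0.3347, 0.2413]
ee_rot: [-3.122, 1.305, 1.576]
ft_force: [-0.5, -0.2, -1.6]
opening: 0.292
```

```bash
python3 - <<'E'
from h import *
d=cams.get_image("wrist");np.save("w10.npy",d,allow_pickle=True)
p,R=pose((0,0),0,np.radians(15),.128,.01035)
st=status.read_state();print(st["eef_pos"].round(4),st["ft_force"].round(1))
crop(d,"pics/w10c.png",230,225,410,335,4.4)
go([.56,-.21,.30],R)
go([.561,-.06,.32],R)
E
```

```text
[ 0.5616 -0.3347  0.2412] [-0.2  0.1 -1.5]
shift [-0.12, -0.018, -0.679] turn [-0.0047, -0.0012, 0.0004] rows 2.2
shift [-0.02, -0.024, -1.428] turn [-0.0047, -0.0012, 0.0004] rows 4.6
```

View pics/w10c.png

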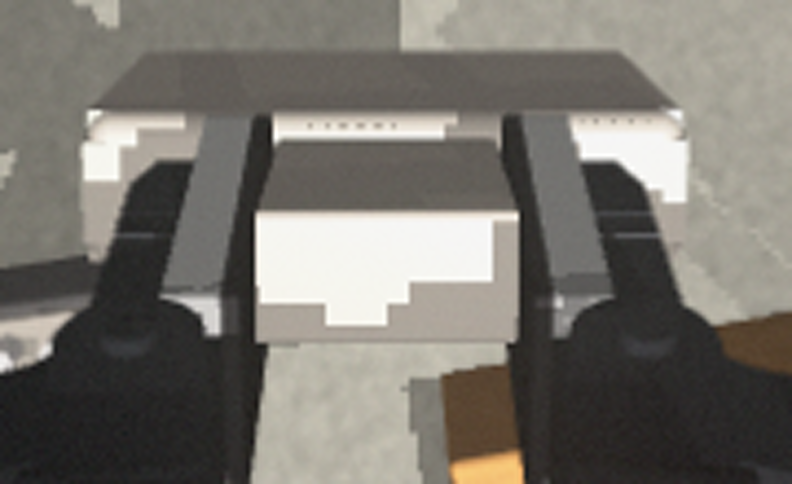

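The 18 is held cleanly by the tab ends at (317,288). I'll get its offset, then carry it over.

```bash
python3 - <<'E'
from h import *
d=np.load("w10.npy",allow_pickle=True).item(); st=status.read_state()
c=lambda u,v:(230+u/4.4,225+v/4.4)
held(d,[c(*p) for p in [(256,212),(518,212),(518,341),(256,341)]],st,.0234)
# body top corners outer
for p in [(88,110),(686,110)]: print(onz(d,*c(*p),st["eef_pos"][2]-.0086).round(4))
R=Rtool();print(R.round(3))
E
```

```text
psi -0.0127 off along sp x,y [ 0.0011 -0.0033] size 0.0246 0.0125
[ 0.528  -0.328   0.2326]
[ 0.5972 -0.3289  0.2326]
[[-0.001  1.    -0.015]
 [ 0.263 -0.014 -0.965]
 [-0.965 -0.005 -0.263]]
```

drive_tool([
  [[-0.1, -0.01, -0.3], [-0.002, -0.001, 0], 10],
  [[-0.12, -0.018, -0.68], [-0.0047, -0.001, 0], 10],
  [[-0.08, -0.02, -1], [-0.0047, -0.001, 0], 10],
  [[-0.08, -0.02, -1], [-0.0047, -0.001, 0], 10],
])

```text
t: 17.3
eef_pos: [0.5609, -0.1434, 0.3113]
ee_rot: [3.134, 1.311, 1.568]
ft_force: [-0.6, 0.2, -0.6]
opening: 0.292
```

```bash
python3 - <<'E'
from h import *
p,R=pose((0,0),0,np.radians(15),.128,.01035)
st=status.read_state();print(st["eef_pos"].round(4))
go([.561,.05,.32],R)
P=np.array([.561,.05,.32]);go([.561,.235,.30],R,p0=P,R0=R)
E
```

```text
[ 0.5609 -0.1434  0.3113]
shift [0.206, 0.004, -0.946] turn [0.0014, 0.0005, -0.0003] rows 3.1
shift [0.336, 0.0, -0.868] turn [0.0, 0.0, 0.0] rows 3.0
```

drive_tool([
  [[0.05, 0, -0.3], [0, 0, 0], 10],
  [[0.12, 0.002, -0.6], [0.001, 0, 0], 10],
  [[0.206, 0.004, -0.946], [0.0014, 0, 0], 10],
  [[0.206, 0.004, -0.946], [0.0014, 0, 0], 10],
])

```text
t: 17.8
eef_pos: [0.5612, 0.0497, 0.3187]
ee_rot: [-3.137, 1.311, 1.575]
ft_force: [0.1, -0.4, -0.7]
opening: 0.293
```

drive_tool([
  [[0.1, 0, -0.3], [0, 0, 0], 10],
  [[0.2, 0, -0.6], [0, 0, 0], 10],
  [[0.336, 0, -0.868], [0, 0, 0], 10],
  [[0.336, 0, -0.868], [0, 0, 0], 10],
  [[0.336, 0, -0.868], [0, 0, 0], 10],
  [[0.336, 0, -0.868], [0, 0, 0], 10],
])

```text
t: 18.55
eef_pos: [0.5633, 0.2303, 0.2996]
ee_rot: [3.137, 1.312, 1.56]
ft_force: [-0.7, 1.1, -0.8]
opening: 0.289
```

```bash
python3 - <<'E'
from h import *
p,R=pose((0,0),0,np.radians(15),.128,.01035)
st=status.read_state();print(st["eef_pos"].round(4),st["ft_force"].round(1))
for z in (.24,.19): go([.5617,.243,z],R)
E
```

```text
[0.5633 0.2303 0.2996] [-0.7  1.1 -0.8]
shift [0.305, -0.009, 0.015] turn [-0.0018, 0.0009, -0.0008] rows 1.0
shift [0.546, -0.009, 0.079] turn [-0.0018, 0.0009, -0.0008] rows 1.8
```

drive_tool([
  [[0.15, -0.009, 0.0], [-0.002, 0.001, -0.001], 10],
  [[0.305, -0.009, 0.015], [-0.002, 0.001, -0.001], 10],
  [[0.45, -0.009, 0.054], [-0.002, 0.001, -0.001], 10],
  [[0.45, -0.009, 0.054], [-0.002, 0.001, -0.001], 10],
  [[0.45, -0.009, 0.054], [-0.002, 0.001, -0.001], 10],
  [[0.45, -0.009, 0.054], [-0.002, 0.001, -0.001], 10],
])

```text
t: 19.3
eef_pos: [0.5622, 0.2445, 0.2124]
ee_rot: [3.129, 1.307, 1.561]
ft_force: [-0.0, 0.3, -0.6]
opening: 0.284
```

```bash
python3 - <<'E'
from h import *
p,R=pose((0,0),0,np.radians(15),.128,.01035)
d=cams.get_image("wrist");np.save("w11.npy",d,allow_pickle=True)
st=status.read_state();print(st["eef_pos"].round(4),st["ft_force"].round(1)); print(Rtool().round(3))
crop(d,"pics/w11c.png",230,180,410,330,4.4)
for z in (.19,.17,.15,.13,.1185): go([.5617,.243,z],R)
E
```

```text
[0.562  0.2446 0.2121] [-0.3 -0.3  0.3]
[[ 0.002  1.     0.003]
 [ 0.26   0.003 -0.966]
 [-0.966  0.003 -0.26 ]]
shift [0.105, -0.002, 0.037] turn [0.0011, -0.0005, -0.0007] rows 0.4
shift [0.201, -0.002, 0.063] turn [0.0011, -0.0005, -0.0007] rows 0.7
shift [0.298, -0.003, 0.089] turn [0.0011, -0.0005, -0.0007] rows 1.0
shift [0.394, -0.003, 0.115] turn [0.0011, -0.0005, -0.0007] rows 1.3
shift [0.45, -0.003, 0.13] turn [0.0011, -0.0005, -0.0007] rows 1.5
```

View pics/w11c.png

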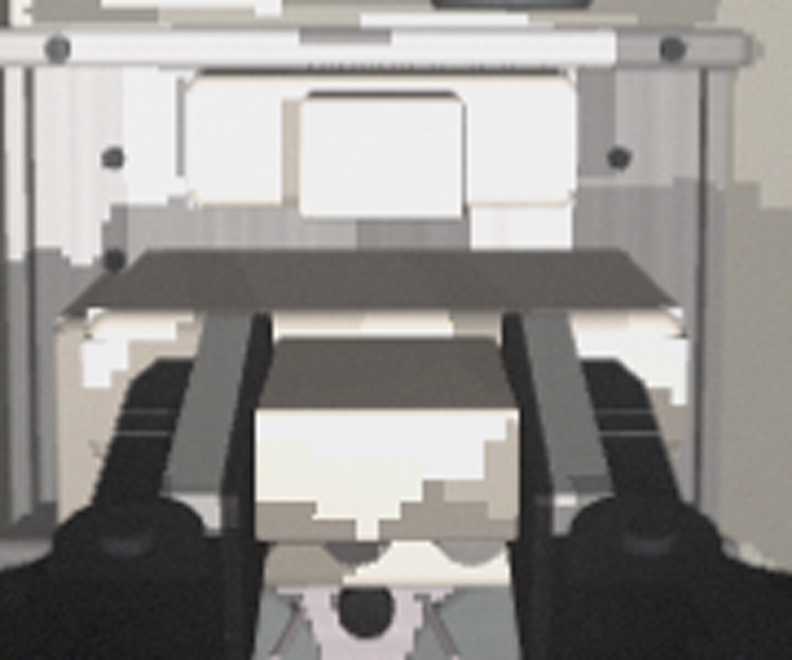

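```bash
python3 - <<'E'
from h import *
d=np.load("w11.npy",allow_pickle=True).item(); st=status.read_state()
c=lambda u,v:(230+u/4.4,180+v/4.4)
held(d,[c(*p) for p in [(254,410),(519,410),(519,541),(255,541)]],st,.0234)
P=np.array([onz(d,*c(*p),.142) for p in [(301,97),(463,97),(463,217),(300,216)]]);print("tab24",P.mean(0).round(4))
for n,p,z in [("24in",(380,205),.11),("24 out",(380,75),.11),("bar in",(90,67),.085),("bar in",(650,67),.085),("18 outer foot L",(150,251),.1555),("R",(630,251),.1555),("18 outer top",(88,310),.2035),("R",(683,310),.2035)]: print(n,onz(d,*c(*p),z).round(4))
E
```

```text
psi 0.0009 off along sp x,y [ 0.0011 -0.0036] size 0.025 0.0127
tab24 [0.5627 0.2623 0.142 ]
24in [0.5625 0.2505 0.11  ]
24 out [0.5624 0.2739 0.11  ]
bar in [0.5057 0.2743 0.085 ]
bar in [0.6154 0.2745 0.085 ]
18 outer foot L [0.5283 0.2495 0.1555]
R [0.5997 0.2496 0.1555]
18 outer top [0.5286 0.2503 0.2035]
R [0.5976 0.2504 0.2035]
```

```bash
python3 - <<'E'
from h import *
p,R=pose((0,0),0,np.radians(15),.128,.01035)
for z in (.19,.17,.15,.13): go([.5617,.2434,z],R)
E
```

```text
shift [0.105, -0.002, 0.035] turn [0.0011, -0.0005, -0.0007] rows 0.4
shift [0.202, -0.002, 0.061] turn [0.0011, -0.0005, -0.0007] rows 0.7
shift [0.298, -0.003, 0.087] turn [0.0011, -0.0005, -0.0007] rows 1.0
shift [0.395, -0.003, 0.113] turn [0.0011, -0.0005, -0.0007] rows 1.3
```

drive_tool([
  [[0.05, -0.002, 0.02], [0.001, 0, 0], 10],
  [[0.1, -0.002, 0.035], [0.001, 0, 0], 10],
  [[0.15, -0.002, 0.047], [0.001, 0, 0], 10],
  [[0.15, -0.002, 0.047], [0.001, 0, 0], 10],
  [[0.15, -0.002, 0.047], [0.001, 0, 0], 10],
])

```text
t: 19.98
eef_pos: [0.5606, 0.2435, 0.1785]
ee_rot: [-3.137, 1.308, 1.575]
ft_force: [0.6, 0.3, -0.5]
opening: 0.291
```

```bash
python3 - <<'E'
from h import *
p,R=pose((0,0),0,np.radians(15),.128,.01035)
st=status.read_state();print(st["eef_pos"].round(4),st["ft_force"].round(1)); print(Rtool().round(3))
for z in (.17,.165,.15,.13): go([.5617,.2434,z],R)
E
```

```text
[0.5606 0.2435 0.1785] [ 0.6  0.3 -0.5]
[[-0.001  1.    -0.   ]
 [ 0.26   0.    -0.966]
 [-0.966 -0.001 -0.26 ]]
shift [0.041, 0.006, 0.012] turn [-0.0001, -0.0003, 0.0004] rows 0.1
shift [0.065, 0.006, 0.018] turn [-0.0001, -0.0003, 0.0004] rows 0.2
shift [0.138, 0.006, 0.038] turn [-0.0001, -0.0003, 0.0004] rows 0.5
shift [0.234, 0.006, 0.064] turn [-0.0001, -0.0003, 0.0004] rows 0.8
```

drive_tool([
  [[0.03, 0.003, 0.009], [0, 0, 0], 10],
  [[0.055, 0.004, 0.015], [0, 0, 0], 10],
  [[0.075, 0.004, 0.021], [0, 0, 0], 10],
  [[0.09, 0.004, 0.025], [0, 0, 0], 10],
  [[0.09, 0.004, 0.025], [0, 0, 0], 10],
])

```text
t: 20.6
eef_pos: [0.5611, 0.2432, 0.1594]
ee_rot: [-3.135, 1.308, 1.577]
ft_force: [-0.3, -0.6, -1.4]
opening: 0.291
```

```bash
python3 - <<'E'
from h import *
p,R=pose((0,0),0,np.radians(15),.128,.01035)
d=cams.get_image("wrist");np.save("w12.npy",d,allow_pickle=True)
crop(d,"pics/w12c.png",230,180,410,330,4.4)
st=status.read_state();print(st["eef_pos"].round(4),st["ft_force"].round(1)); print(Rtool().round(3))
for z in (.15,.14,.13,.1185): go([.5612,.2434,z],R)
E
```

```text
[0.5613 0.2433 0.1598] [-0.9  0.3 -1.6]
[[-0.001  1.    -0.   ]
 [ 0.26   0.    -0.966]
 [-0.966 -0.001 -0.26 ]]
shift [0.047, -0.0, 0.012] turn [-0.0001, -0.0003, 0.0004] rows 0.2
shift [0.096, -0.0, 0.025] turn [-0.0001, -0.0003, 0.0004] rows 0.3
shift [0.144, -0.0, 0.038] turn [-0.0001, -0.0003, 0.0004] rows 0.5
shift [0.199, -0.0, 0.053] turn [-0.0001, -0.0003, 0.0004] rows 0.7
```

View pics/w12c.png

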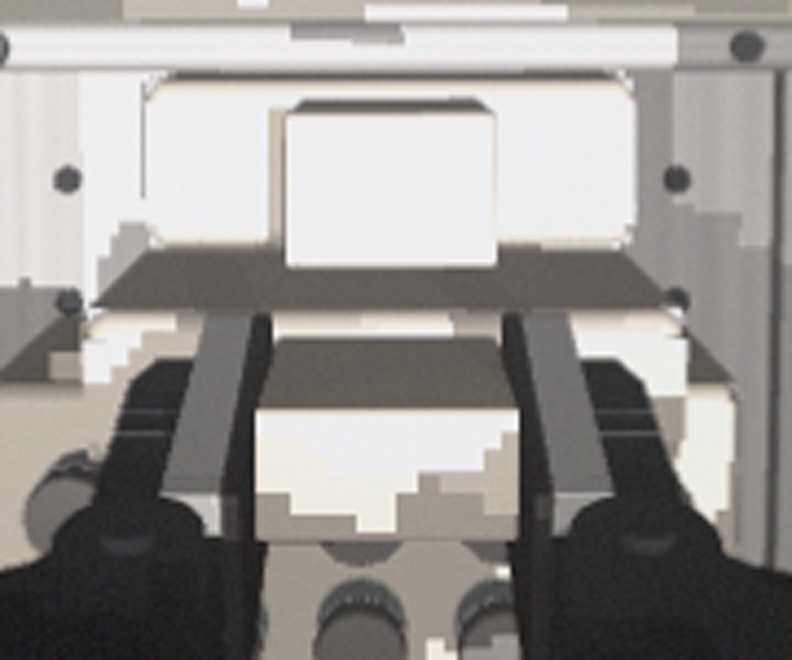

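The 18's foot has entered the gap with no force showing. I'll continue slowly.

drive_tool([
  [[0.025, 0, 0.006], [0, 0, 0], 10],
  [[0.047, 0, 0.012], [0, 0, 0], 10],
  [[0.072, 0, 0.019], [0, 0, 0], 10],
  [[0.096, 0, 0.025], [0, 0, 0], 10],
  [[0.096, 0, 0.025], [0, 0, 0], 10],
])

```text
t: 21.28
eef_pos: [0.5608, 0.2434, 0.1392]
ee_rot: [-3.132, 1.308, 1.58]
ft_force: [-0.2, -0.3, -1.2]
opening: 0.291
```

drive_tool([
  [[0.025, 0, 0.006], [0, 0, 0], 10],
  [[0.047, 0, 0.012], [0, 0, 0], 10],
  [[0.072, 0, 0.019], [0, 0, 0], 10],
  [[0.085, 0, 0.022], [0, 0, 0], 10],
  [[0.085, 0, 0.022], [0, 0, 0], 10],
])

```text
t: 21.9
eef_pos: [0.5611, 0.2436, 0.1221]
ee_rot: [-3.135, 1.308, 1.578]
ft_force: [-1.1, -0.4, -0.7]
opening: 0.289
```

```bash
python3 - <<'E'
from h import *
p,R=pose((0,0),0,np.radians(15),.128,.01035)
st=status.read_state();print(st["eef_pos"].round(4),st["ft_force"].round(1))
for z in (.1185,.117): go([.5612,.2434,z],R)
E
```

```text
[0.5611 0.2436 0.1221] [-1.1 -0.4 -0.7]
shift [0.017, 0.001, 0.005] turn [-0.0001, -0.0003, 0.0006] rows 0.1
shift [0.024, 0.001, 0.007] turn [-0.0001, -0.0003, 0.0006] rows 0.1
```

drive_tool([
  [[0.009, 0, 0.003], [0, 0, 0], 10],
  [[0.017, 0, 0.005], [0, 0, 0], 10],
  [[0.022, 0, 0.006], [0, 0, 0], 10],
  [[0.022, 0, 0.006], [0, 0, 0], 10],
])

```text
t: 22.4
eef_pos: [0.5614, 0.2437, 0.1187]
ee_rot: [-3.139, 1.308, 1.574]
ft_force: [-2.6, -1.2, 4.7]
opening: 0.289
```

drive_tool([
  [[0.018, 0, 0.005], [0, 0, 0], 10],
  [[0.018, 0, 0.005], [0, 0, 0], 45],
  [[0.018, 0, 0.005], [0, 0, 0], 45],
  [[0.018, 0, 0.005], [0, 0, 0], 45],
  [[0.018, 0, 0.005], [0, 0, 0], 45],
])

```text
t: 23.02
eef_pos: [0.561, 0.2435, 0.1137]
ee_rot: [-3.135, 1.308, 1.577]
ft_force: [-0.6, -0.2, -0.3]
opening: 0.53
```

drive_tool([
  [[-0.15, 0, -0.04], [0, 0, 0], 45],
  [[-0.3, 0, -0.08], [0, 0, 0], 45],
  [[-0.6, 0, -0.16], [0, 0, 0], 45],
  [[-0.9, 0, -0.24], [0, 0, 0], 45],
  [[-0.9, 0, -0.24], [0, 0, 0], 45],
  [[-0.9, 0, -0.24], [0, 0, 0], 45],
])

```text
t: 23.78
eef_pos: [0.5614, 0.2431, 0.3002]
ee_rot: [-3.137, 1.308, 1.575]
ft_force: [-0.2, -0.2, -0.3]
opening: 0.53
```

```bash
python3 - <<'E'
from h import *
d=cams.get_image("wrist");np.save("w13.npy",d,allow_pickle=True);cv2.imwrite("pics/w13.png",d["image"][:,:,::-1])
st=status.read_state();print(st["eef_pos"].round(4),st["ft_force"].round(1),st["joint_pos"].round(2))
d=cams.get_image("side");crop(d,"pics/d13.png",240,170,380,330,4)
E
```

```text
[0.5609 0.243  0.2987] [ 0.  -0.8 -1. ] [ 0.17 -0.06  1.63  0.26  1.53  0.16]
```

View pics/w13.png

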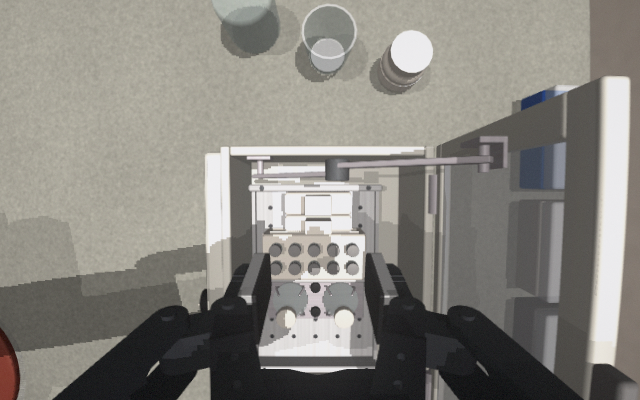

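View pics/d13.png

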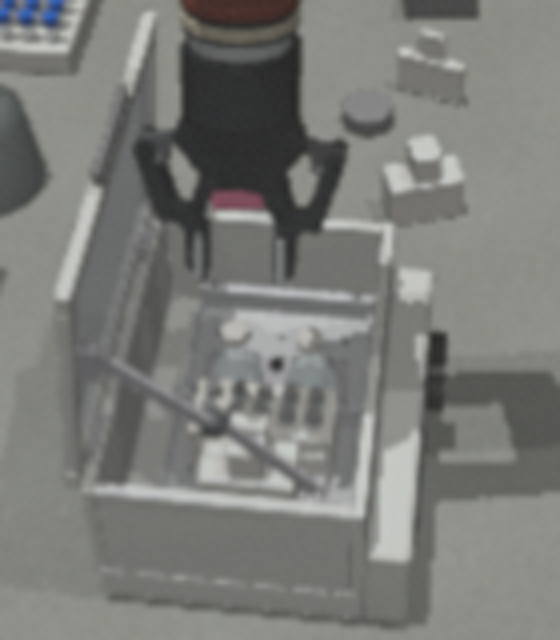

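```bash
python3 - <<'E'
from h import *
d=np.load("w13.npy",allow_pickle=True).item()
crop(d,"pics/w13c.png",240,145,400,275,5)
E
```

```text
(no output)
```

View pics/w13c.png

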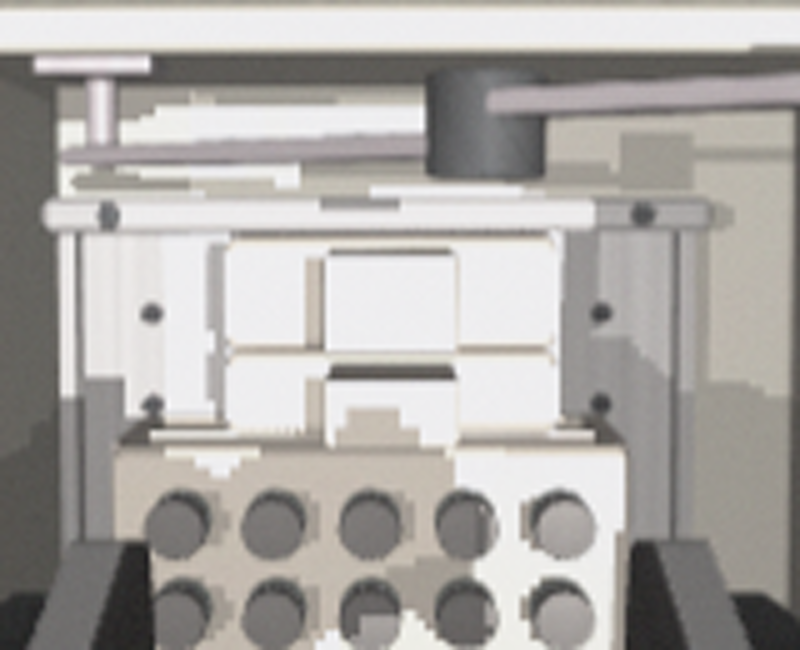

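Both plates sit side by side at crop (390,290) and (390,390), with the rack undisturbed. Now I'll triangulate the knee.

```bash
python3 - <<'E'
from h import *
L=lambda n:np.load(n,allow_pickle=True).item()
a,b,c=L("w2.npy"),L("w6.npy"),L("w13.npy")
K1=(a,270+675/6,160+648/6);K2=(b,230+507/4.6,190+108/4.6);K3=(c,240+486/5,145+122/5)
for s in ([K1,K2],[K2,K3],[K1,K3],[K1,K2,K3]):
    X,e=tri(s);print(X.round(4),np.round(e,4))
R=RT([np.sin(.7),0,-np.cos(.7)],[0,1,0])
go([.46,.27,.33],R)
E
```

```text
[0.5771 0.2936 0.2096] [0.0003 0.0003]
[0.5771 0.2936 0.2082] [0.0001 0.0001]
[0.5768 0.2936 0.2102] [0.0002 0.0002]
[0.577  0.2935 0.2099] [0.0003 0.0003 0.0001]
shift [-0.117, -0.504, -0.171] turn [-0.5037, -0.24, 0.1134] rows 9.6
```

drive_tool([
  [[-0.06, -0.25, -0.08], [-0.1, -0.05, 0.02], 0],
  [[-0.117, -0.5, -0.17], [-0.25, -0.12, 0.057], 0],
  [[-0.117, -0.504, -0.171], [-0.5037, -0.24, 0.1134], 0],
  [[-0.117, -0.504, -0.171], [-0.5037, -0.24, 0.1134], 0],
  [[-0.117, -0.504, -0.171], [-0.5037, -0.24, 0.1134], 0],
  [[-0.117, -0.504, -0.171], [-0.5037, -0.24, 0.1134], 0],
  [[-0.117, -0.504, -0.171], [-0.5037, -0.24, 0.1134], 0],
  [[-0.117, -0.504, -0.171], [-0.5037, -0.24, 0.1134], 0],
  [[-0.117, -0.504, -0.171], [-0.5037, -0.24, 0.1134], 0],
  [[-0.117, -0.504, -0.171], [-0.5037, -0.24, 0.1134], 0],
  [[-0.117, -0.504, -0.171], [-0.5037, -0.24, 0.1134], 0],
  [[-0.117, -0.504, -0.171], [-0.5037, -0.24, 0.1134], 0],
])

```text
t: 25.38
eef_pos: [0.4607, 0.27, 0.3311]
ee_rot: [0.001, 0.869, -0.0]
ft_force: [-0.7, -0.3, 0.1]
opening: 0.0
```

```bash
python3 - <<'E'
from h import *
st=status.read_state();print(st["eef_pos"].round(4),st["joint_pos"].round(2),st["opening"]);print(Rtool().round(3))
a=np.array([np.sin(.7),0,-np.cos(.7)]);R=RT(a,[0,1,0])
k=np.array([.577,.294,.2095])
go(k-a*.05,R);go(k-a*.02,R)
d=cams.get_image("wrist");cv2.imwrite("pics/w14.png",d["image"][:,:,::-1])
E
```

```text
[0.4607 0.27   0.3311] [ 0.58 -0.58  2.08 -0.41  1.07 -0.9 ] 5.388331541072381e-05
[[ 0.646  0.001  0.764]
 [-0.     1.    -0.001]
 [-0.764  0.001  0.646]]
shift [0.59, 0.12, 0.052] turn [-0.0004, 0.0007, 0.0001] rows 1.9
shift [0.74, 0.12, 0.052] turn [-0.0004, 0.0007, 0.0001] rows 2.4
```

View pics/w14.png

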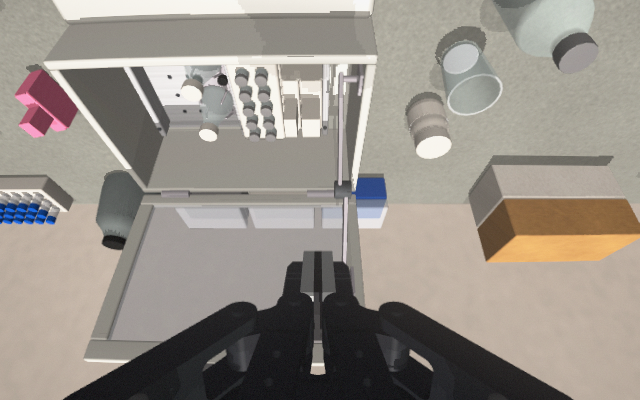

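The knee is seen at (344,189) with the closed fingers lined up on it. I'm approaching to about 11 mm from the boss.

drive_tool([
  [[0.2, 0.06, 0.03], [0, 0, 0], 0],
  [[0.45, 0.12, 0.052], [0, 0, 0], 0],
  [[0.65, 0.12, 0.052], [0, 0, 0], 0],
  [[0.74, 0.12, 0.052], [0, 0, 0], 0],
  [[0.74, 0.12, 0.052], [0, 0, 0], 0],
  [[0.74, 0.12, 0.052], [0, 0, 0], 0],
  [[0.74, 0.12, 0.052], [0, 0, 0], 0],
])

```text
t: 26.3
eef_pos: [0.5646, 0.2947, 0.2277]
ee_rot: [0.003, 0.865, 0.003]
ft_force: [-0.2, 0.5, 0.0]
opening: 0.003
```

```bash
python3 - <<'E'
from h import *
st=status.read_state();print(st["eef_pos"].round(4),st["ft_force"].round(1))
a=np.array([np.sin(.7),0,-np.cos(.7)]);R=RT(a,[0,1,0])
piv=np.array([.508,.294,.134])
def off(phi): return piv+.103*np.array([np.cos(phi),0,np.sin(phi)])-a*.009
for deg in (47.6,42,36,30,25): print(deg,off(np.radians(deg)).round(4));go(off(np.radians(deg)),R)
d=cams.get_image("wrist");crop(d,"pics/w15.png",220,120,420,320,3)
E
```

```text
[0.5646 0.2947 0.2277] [-0.2  0.5  0. ]
47.6 [0.5717 0.294  0.2169]
shift [0.064, -0.003, -0.008] turn [-0.0003, 0.0019, -0.0006] rows 0.2
42 [0.5787 0.294  0.2098]
shift [0.114, -0.003, -0.004] turn [-0.0003, 0.0019, -0.0006] rows 0.4
36 [0.5855 0.294  0.2014]
shift [0.168, -0.004, -0.006] turn [-0.0003, 0.0019, -0.0006] rows 0.5
30 [0.5914 0.294  0.1924]
shift [0.221, -0.004, -0.013] turn [-0.0003, 0.0019, -0.0006] rows 0.7
25 [0.5956 0.294  0.1844]
shift [0.265, -0.004, -0.023] turn [-0.0003, 0.0019, -0.0006] rows 0.9
```

View pics/w15.png

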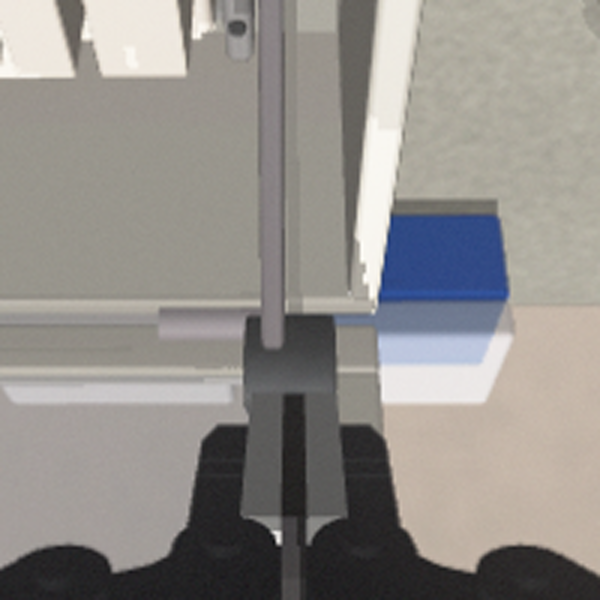

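drive_tool([
  [[0.03, 0, -0.005], [0, 0, 0], 0],
  [[0.064, -0.003, -0.008], [0, 0, 0], 0],
  [[0.09, -0.003, -0.006], [0, 0, 0], 0],
  [[0.114, -0.003, -0.004], [0, 0, 0], 0],
  [[0.114, -0.003, -0.004], [0, 0, 0], 0],
])

```text
t: 26.98
eef_pos: [0.5786, 0.2934, 0.2074]
ee_rot: [0.0, 0.868, 0.0]
ft_force: [0.2, 0.2, -0.5]
opening: 0.005
```

drive_tool([
  [[0.025, 0, 0], [0, 0, 0], 0],
  [[0.054, 0, -0.002], [0, 0, 0], 0],
  [[0.08, 0, -0.005], [0, 0, 0], 0],
  [[0.107, 0, -0.01], [0, 0, 0], 0],
  [[0.107, 0, -0.01], [0, 0, 0], 0],
])

```text
t: 27.6
eef_pos: [0.5896, 0.2935, 0.1881]
ee_rot: [-0.0, 0.871, -0.0]
ft_force: [-6.3, 0.4, 0.8]
opening: 0.001
```

```bash
python3 - <<'E'
from h import *
st=status.read_state();print(st["eef_pos"].round(4),st["ft_force"].round(1))
d=cams.get_image("wrist");crop(d,"pics/w16.png",220,120,420,320,3)
d=cams.get_image("side");crop(d,"pics/d16.png",240,170,380,330,4)
E
```

```text
[0.5896 0.2935 0.1881] [-6.3  0.4  0.8]
```

View pics/w16.png

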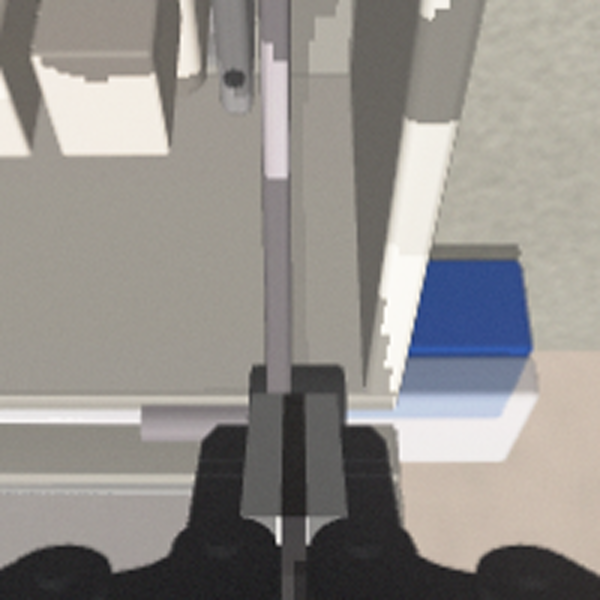

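View pics/d16.png

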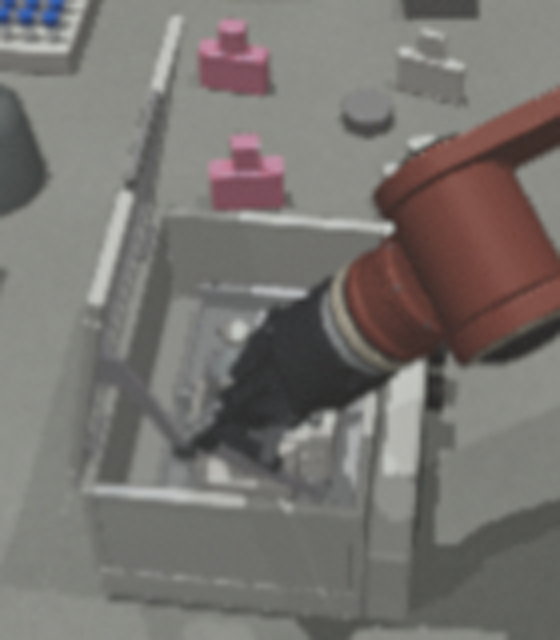

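The knee is broken and the lid has just begun to come down (wrist force about 6 N). I'll press a bit further to draw the lid lower, then finish by pushing on the lid.

```bash
python3 - <<'E'
from h import *
st=status.read_state();print(st["eef_pos"].round(4))
a=np.array([np.sin(.7),0,-np.cos(.7)]);R=RT(a,[0,1,0])
piv=np.array([.508,.294,.134])
def off(phi): return piv+.1025*np.array([np.cos(phi),0,np.sin(phi)])-a*.009
for deg in (28,24,20,16,12): go(off(np.radians(deg)),R)
E
```

```text
[0.5895 0.2934 0.1881]
shift [0.007, 0.003, 0.015] turn [-0.0, -0.0001, 0.0001] rows 0.1
shift [0.041, 0.003, 0.006] turn [-0.0, -0.0001, 0.0001] rows 0.1
shift [0.075, 0.003, -0.005] turn [-0.0, -0.0001, 0.0001] rows 0.2
shift [0.109, 0.003, -0.018] turn [-0.0, -0.0001, 0.0001] rows 0.4
shift [0.141, 0.003, -0.034] turn [-0.0, -0.0001, 0.0001] rows 0.5
```

drive_tool([
  [[0.02, 0, 0.004], [0, 0, 0], 0],
  [[0.041, 0, 0.006], [0, 0, 0], 0],
  [[0.06, 0, 0], [0, 0, 0], 0],
  [[0.075, 0, -0.005], [0, 0, 0], 0],
  [[0.092, 0, -0.012], [0, 0, 0], 0],
  [[0.109, 0, -0.018], [0, 0, 0], 0],
  [[0.125, 0, -0.026], [0, 0, 0], 0],
  [[0.141, 0, -0.034], [0, 0, 0], 0],
])

```text
t: 28.7
eef_pos: [0.5956, 0.2936, 0.1599]
ee_rot: [-0.007, 0.885, -0.008]
ft_force: [-73.2, -5.8, 37.1]
opening: 0.003
```

```bash
python3 - <<'E'
from h import *
st=status.read_state();print(st["eef_pos"].round(4),st["ft_force"].round(1))
d=cams.get_image("side");crop(d,"pics/d17.png",240,170,380,330,4)
d=cams.get_image("scene");crop(d,"pics/s17.png",290,100,450,260,4.5)
E
```

```text
[0.5956 0.2936 0.1599] [-73.2  -5.8  37.1]
```

View pics/d17.png

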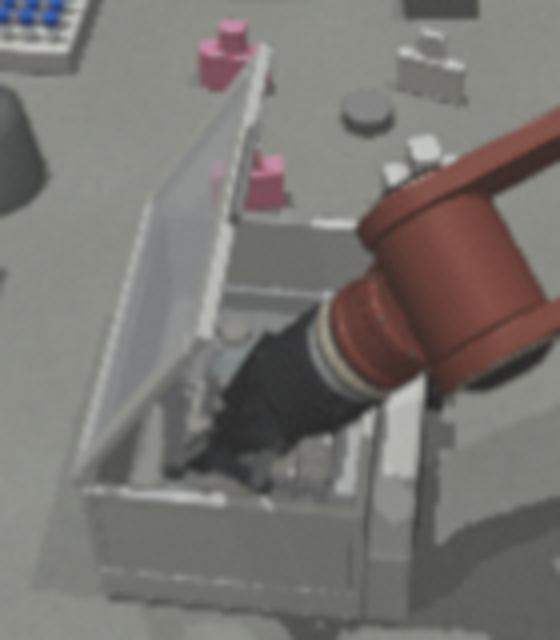

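View pics/s17.png

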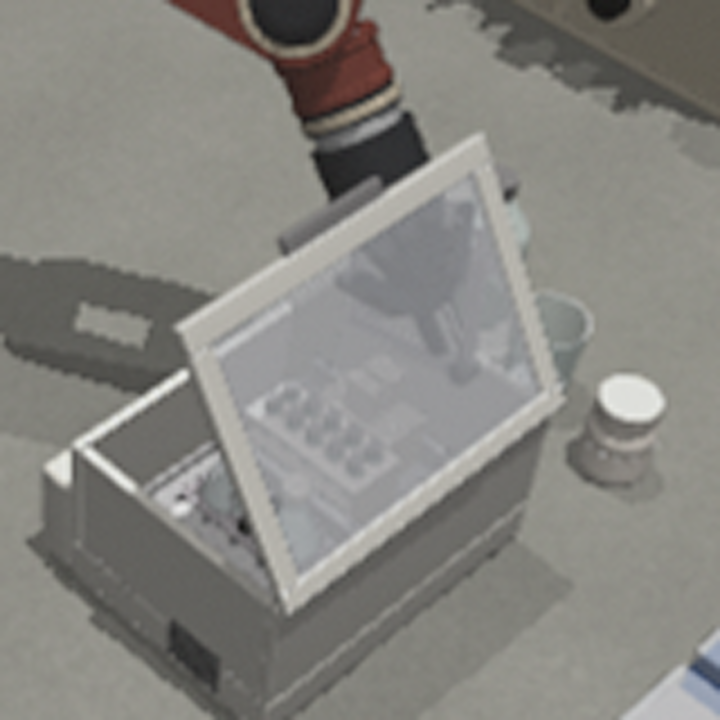

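The force jumped to about 80 N: the tip is pushing against the rigid link rather than along its circle. I'm backing off straight away, along the force.

drive_tool([
  [[-0.03, 0, -0.03], [0, 0, 0], 0],
  [[-0.1, 0, -0.05], [0, 0, 0], 0],
  [[-0.2, 0, -0.05], [0, 0, 0], 0],
  [[-0.4, 0, -0.05], [0, 0, 0], 0],
  [[-0.7, 0, -0.05], [0, 0, 0], 0],
  [[-0.7, 0, -0.05], [0, 0, 0], 0],
  [[-0.7, 0, -0.05], [0, 0, 0], 0],
])

```text
t: 29.68
eef_pos: [0.5059, 0.2936, 0.2658]
ee_rot: [0.003, 0.866, 0.002]
ft_force: [0.7, 0.5, -1.2]
opening: 0.0
```

```bash
python3 - <<'E'
from h import *
st=status.read_state();print(st["eef_pos"].round(4),st["ft_force"].round(1),st["joint_pos"].round(2))
d=cams.get_image("wrist");cv2.imwrite("pics/w18.png",d["image"][:,:,::-1]);np.save("w18.npy",d,allow_pickle=True)
d=cams.get_image("side");crop(d,"pics/d18.png",240,170,380,330,4);np.save("d18.npy",d,allow_pickle=True)
E
```

```text
[0.5059 0.2936 0.2658] [ 0.7  0.5 -1.2] [ 0.56 -0.4   2.07 -0.45  0.91 -0.83]
```

View pics/w18.png

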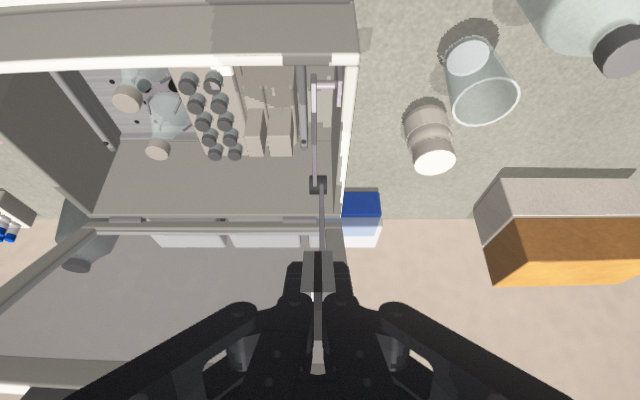

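View pics/d18.png

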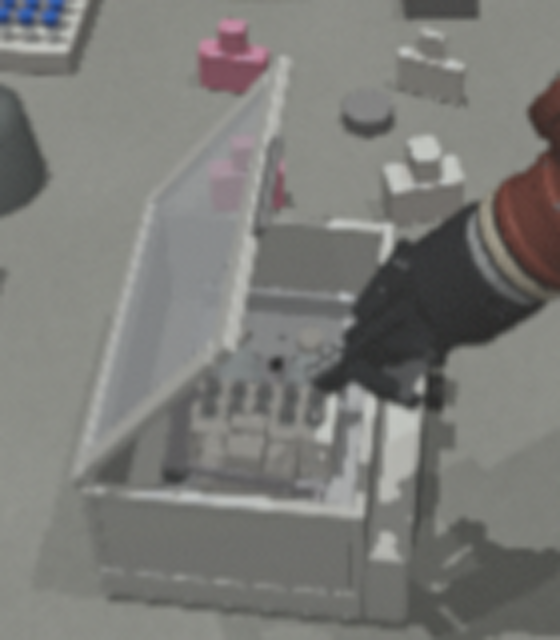

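```bash
python3 - <<'E'
from h import *
d=np.load("d18.npy",allow_pickle=True).item()
for u,v in [(226,352),(240,345),(80,478),(287,62)]:
    o,w=ray(d,240+u/4,170+v/4)
    for y in (.319,.039):
        X=o+w*(y-o[1])/w[1]; dx=.673-X[0];dz=X[2]-.152
        print((u,v),y,X.round(4),"rho",np.hypot(dx,dz).round(4),"alpha",np.degrees(np.arctan2(dz,dx)).round(1))
E
```

```text
(226, 352) 0.319 [0.5577 0.319  0.3155] rho 0.2001 alpha 54.8
(226, 352) 0.039 [ 0.6186  0.039  -0.0406] rho 0.2001 alpha -74.2
(240, 345) 0.319 [0.5487 0.319  0.3235] rho 0.2119 alpha 54.1
(240, 345) 0.039 [ 0.6052  0.039  -0.0287] rho 0.193 alpha -69.4
(80, 478) 0.319 [0.6677 0.319  0.1614] rho 0.0108 alpha 60.6
(80, 478) 0.039 [ 0.7819  0.039  -0.2693] rho 0.4352 alpha -104.5
(287, 62) 0.319 [0.5152 0.319  0.5539] rho 0.4317 alpha 68.6
(287, 62) 0.039 [0.5555 0.039  0.3131] rho 0.1994 alpha 53.9
```

Lid angle measured at about 54° above level (ρ about 0.20, matching its 205 mm length). Next I re-orient the tool to come over the lid and push its outer face near the free edge.

```bash
python3 - <<'E'
from h import *
a1=np.array([-.5,0,-.866]);R=RT(a1,[0,1,0])
go([.43,.23,.43],None); go([.43,.23,.43],R)
R0=RT([np.sin(.7),0,-np.cos(.7)],[0,1,0]);P=np.array([.43,.23,.43])
go([.56,.2,.46],R,p0=P,R0=R0)
P=np.array([.56,.2,.46]); go([.61,.2,.40],R,p0=P,R0=R)
E
```

```text
shift [-0.881, -0.316, 0.249] turn [0.0, 0.0, 0.0] rows 3.1
shift [-0.881, -0.316, 0.249] turn [-0.0001, 0.3901, 0.0002] rows 6.6
shift [0.304, -0.15, 0.594] turn [0.0, 0.3895, 0.0] rows 6.6
shift [0.135, 0.0, 0.367] turn [0.0, 0.0, 0.0] rows 1.2
```

drive_tool([
  [[-0.3, -0.1, 0.05], [0, 0, 0], 0],
  [[-0.6, -0.2, 0.15], [0, 0, 0], 0],
  [[-0.88, -0.316, 0.25], [0, 0, 0], 0],
  [[-0.88, -0.316, 0.25], [0, 0, 0], 0],
])

```text
t: 30.28
eef_pos: [0.4305, 0.2296, 0.4375]
ee_rot: [0.007, 0.859, 0.004]
ft_force: [-0.1, 0.0, 0.4]
opening: 0.005
```

drive_tool([
  [[0.05, -0.05, 0.1], [0, 0.06, 0], 0],
  [[0.1, -0.1, 0.2], [0, 0.12, 0], 0],
  [[0.2, -0.15, 0.4], [0, 0.18, 0], 0],
  [[0.304, -0.15, 0.594], [0, 0.24, 0], 0],
  [[0.304, -0.15, 0.594], [0, 0.3, 0], 0],
  [[0.304, -0.15, 0.594], [0, 0.36, 0], 0],
  [[0.304, -0.15, 0.594], [0, 0.39, 0], 0],
  [[0.304, -0.15, 0.594], [0, 0.39, 0], 0],
  [[0.304, -0.15, 0.594], [0, 0.39, 0], 0],
])

```text
t: 31.4
eef_pos: [0.56, 0.2002, 0.4608]
ee_rot: [3.141, 1.049, 3.141]
ft_force: [-0.6, -0.2, -0.0]
opening: -0.001
```

```bash
python3 - <<'E'
from h import *
st=status.read_state();print(st["eef_pos"].round(4),st["ft_force"].round(1),st["joint_pos"].round(2));print(Rtool().round(2))
a1=np.array([-.5,0,-.866]);R=RT(a1,[0,1,0])
go([.61,.2,.40],R); go([.592,.2,.36],R)
d=cams.get_image("side");crop(d,"pics/d19.png",200,120,420,330,3);np.save("d19.npy",d,allow_pickle=True)
E
```

```text
[0.56   0.2002 0.4608] [-0.6 -0.2 -0. ] [ 0.18  0.26  1.07  0.12  2.32 -1.33]
[[-0.5   0.    0.87]
 [ 0.    1.    0.  ]
 [-0.87  0.   -0.5 ]]
shift [0.139, -0.001, 0.368] turn [0.0, 0.0006, -0.0001] rows 1.3
shift [0.357, -0.001, 0.39] turn [0.0, 0.0006, -0.0001] rows 1.7
```

View pics/d19.png

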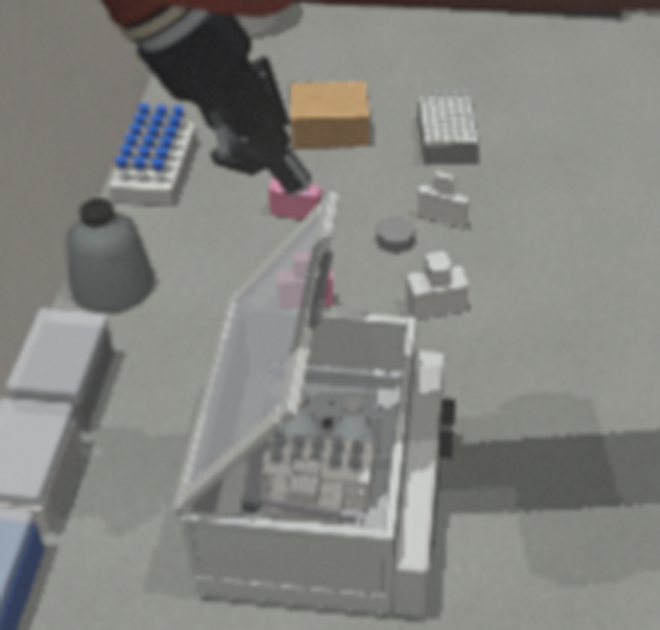

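drive_tool([
  [[0.07, 0, 0.18], [0, 0, 0], 0],
  [[0.139, 0, 0.368], [0, 0, 0], 0],
  [[0.25, 0, 0.385], [0, 0, 0], 0],
  [[0.357, 0, 0.39], [0, 0, 0], 0],
  [[0.357, 0, 0.39], [0, 0, 0], 0],
  [[0.357, 0, 0.39], [0, 0, 0], 0],
])

```text
t: 32.2
eef_pos: [0.5919, 0.2005, 0.363]
ee_rot: [3.139, 1.052, 3.14]
ft_force: [0.2, 0.4, 1.0]
opening: -0.003
```

```bash
cat >> h.py <<'E'
a1=np.array([-.5,0,-.866]);RL=RT(a1,[0,1,0])
def lidpt(al,rho=.195,c=0.004):
    al=np.radians(al); return np.array([.673-rho*np.cos(al)+(.010+c)*np.sin(al),.2,.152+rho*np.sin(al)+(.010+c)*np.cos(al)])
E
python3 - <<'E'
from h import *
st=status.read_state();print(st["eef_pos"].round(4),st["ft_force"].round(1))
for al in (56,54,52,50,48,45,42,39,36,33,30): print(al,lidpt(al).round(3),end=" ");go(lidpt(al),RL)
E
```

```text
[0.5919 0.2005 0.363 ] [0.2 0.4 1. ]
56 [0.576 0.2   0.321] shift [0.221, -0.003, 0.032] turn [0.0003, 0.0017, -0.0002] rows 0.7
54 [0.57  0.2   0.318] shift [0.25, -0.003, 0.015] turn [0.0003, 0.0017, -0.0002] rows 0.8
52 [0.564 0.2   0.314] shift [0.281, -0.003, -0.001] turn [0.0003, 0.0017, -0.0002] rows 0.9
50 [0.558 0.2   0.31 ] shift [0.312, -0.003, -0.015] turn [0.0003, 0.0017, -0.0002] rows 1.0
48 [0.553 0.2   0.306] shift [0.343, -0.003, -0.029] turn [0.0003, 0.0017, -0.0002] rows 1.1
45 [0.545 0.2   0.3  ] shift [0.391, -0.003, -0.047] turn [0.0003, 0.0017, -0.0002] rows 1.3
42 [0.537 0.2   0.293] shift [0.439, -0.003, -0.063] turn [0.0003, 0.0017, -0.0002] rows 1.4
39 [0.53  0.2   0.286] shift [0.489, -0.003, -0.076] turn [0.0003, 0.0017, -0.0002] rows 1.6
36 [0.523 0.2   0.278] shift [0.539, -0.003, -0.087] turn [0.0003, 0.0017, -0.0002] rows 1.7
33 [0.517 0.2   0.27 ] shift [0.589, -0.003, -0.095] turn [0.0003, 0.0017, -0.0002] rows 1.9
30 [0.511 0.2   0.262] shift [0.64, -0.003, -0.1] turn [0.0003, 0.0017, -0.0002] rows 2.1
```

drive_tool([
  [[0.12, 0, 0.03], [0, 0.001, 0], 0],
  [[0.221, 0, 0.032], [0, 0.001, 0], 0],
  [[0.25, 0, 0.015], [0, 0.001, 0], 0],
  [[0.281, 0, -0.001], [0, 0.001, 0], 0],
  [[0.312, 0, -0.015], [0, 0.001, 0], 0],
  [[0.343, 0, -0.029], [0, 0.001, 0], 0],
  [[0.391, 0, -0.047], [0, 0.001, 0], 0],
  [[0.391, 0, -0.047], [0, 0.001, 0], 0],
])

```text
t: 33.2
eef_pos: [0.5437, 0.2004, 0.2974]
ee_rot: [3.141, 1.044, 3.141]
ft_force: [-0.3, 0.5, 0.8]
opening: -0.0
```

```bash
python3 - <<'E'
from h import *
st=status.read_state();print(st["eef_pos"].round(4),st["ft_force"].round(1))
d=cams.get_image("side");crop(d,"pics/d20.png",200,120,420,330,3)
for al in (42,39,36,33,30,27,24,21,18): print(al,lidpt(al).round(3),end=" ");go(lidpt(al),RL)
E
```

```text
[0.5437 0.2004 0.2974] [-0.3  0.5  0.8]
42 [0.537 0.2   0.293] shift [0.037, -0.002, -0.017] turn [0.0002, -0.0008, -0.0] rows 0.1
39 [0.53  0.2   0.286] shift [0.086, -0.002, -0.03] turn [0.0002, -0.0008, -0.0] rows 0.3
36 [0.523 0.2   0.278] shift [0.136, -0.002, -0.04] turn [0.0002, -0.0008, -0.0] rows 0.5
33 [0.517 0.2   0.27 ] shift [0.187, -0.002, -0.048] turn [0.0002, -0.0008, -0.0] rows 0.6
30 [0.511 0.2   0.262] shift [0.238, -0.002, -0.052] turn [0.0002, -0.0008, -0.0] rows 0.8
27 [0.506 0.2   0.253] shift [0.289, -0.002, -0.055] turn [0.0002, -0.0008, -0.0] rows 0.9
24 [0.501 0.2   0.244] shift [0.34, -0.002, -0.054] turn [0.0002, -0.0008, -0.0] rows 1.1
21 [0.496 0.2   0.235] shift [0.391, -0.002, -0.051] turn [0.0002, -0.0008, -0.0] rows 1.3
18 [0.492 0.2   0.226] shift [0.442, -0.002, -0.045] turn [0.0002, -0.0008, -0.0] rows 1.4
```

View pics/d20.png

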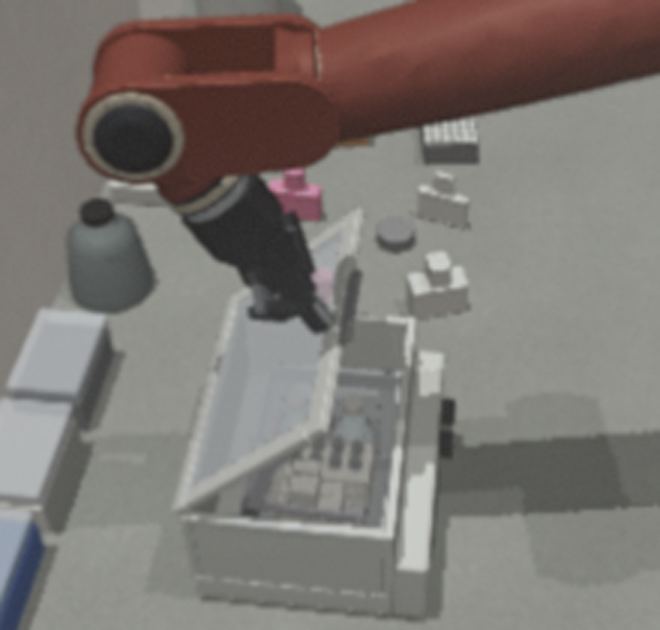

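The lid follows the fingers gently, now at about 45°. I'll continue along the arc.

drive_tool([
  [[0.037, 0, -0.017], [0, 0, 0], 0],
  [[0.086, 0, -0.03], [0, 0, 0], 0],
  [[0.136, 0, -0.04], [0, 0, 0], 0],
  [[0.187, 0, -0.048], [0, 0, 0], 0],
  [[0.238, 0, -0.052], [0, 0, 0], 0],
  [[0.289, 0, -0.055], [0, 0, 0], 0],
  [[0.34, 0, -0.054], [0, 0, 0], 0],
  [[0.391, 0, -0.051], [0, 0, 0], 0],
  [[0.391, 0, -0.051], [0, 0, 0], 0],
])

```text
t: 34.38
eef_pos: [0.496, 0.2003, 0.234]
ee_rot: [3.141, 1.044, 3.141]
ft_force: [0.3, 0.1, 0.8]
opening: 0.001
```

```bash
python3 - <<'E'
from h import *
st=status.read_state();print(st["eef_pos"].round(4),st["ft_force"].round(1),st["joint_pos"].round(2))
d=cams.get_image("side");crop(d,"pics/d21.png",200,120,420,330,3)
for al in (18,15,12,9,6,4,2,0): print(al,lidpt(al).round(3),end=" ");go(lidpt(al),RL)
E
```

```text
[0.496  0.2003 0.234 ] [0.3 0.1 0.8] [ 0.19  0.17  1.54  0.1   1.94 -1.37]
18 [0.492 0.2   0.226] shift [0.051, -0.002, 0.003] turn [0.0002, -0.0007, -0.0001] rows 0.2
15 [0.488 0.2   0.216] shift [0.101, -0.002, 0.011] turn [0.0002, -0.0007, -0.0001] rows 0.3
12 [0.485 0.2   0.206] shift [0.151, -0.002, 0.023] turn [0.0002, -0.0007, -0.0001] rows 0.5
9 [0.483 0.2   0.196] shift [0.2, -0.002, 0.036] turn [0.0002, -0.0007, -0.0001] rows 0.7
6 [0.481 0.2   0.186] shift [0.249, -0.002, 0.052] turn [0.0002, -0.0007, -0.0001] rows 0.8
4 [0.479 0.2   0.18 ] shift [0.281, -0.002, 0.065] turn [0.0002, -0.0007, -0.0001] rows 0.9
2 [0.479 0.2   0.173] shift [0.312, -0.002, 0.078] turn [0.0002, -0.0007, -0.0001] rows 1.0
0 [0.478 0.2   0.166] shift [0.343, -0.002, 0.092] turn [0.0002, -0.0007, -0.0001] rows 1.1
```

View pics/d21.png

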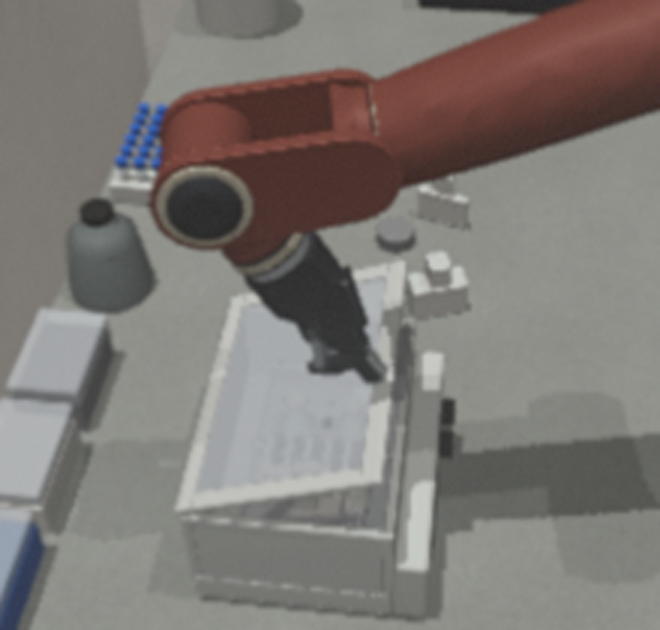

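drive_tool([
  [[0.051, 0, 0.003], [0, 0, 0], 0],
  [[0.101, 0, 0.011], [0, 0, 0], 0],
  [[0.151, 0, 0.023], [0, 0, 0], 0],
  [[0.2, 0, 0.036], [0, 0, 0], 0],
  [[0.249, 0, 0.052], [0, 0, 0], 0],
  [[0.281, 0, 0.065], [0, 0, 0], 0],
  [[0.281, 0, 0.065], [0, 0, 0], 0],
])

```text
t: 35.3
eef_pos: [0.4793, 0.2003, 0.1793]
ee_rot: [3.141, 1.044, 3.141]
ft_force: [1.0, -0.1, 0.4]
opening: -0.002
```

```bash
python3 - <<'E'
from h import *
st=status.read_state();print(st["eef_pos"].round(4),st["ft_force"].round(1))
for al in (2,0): print(al,lidpt(al).round(3),end=" ");go(lidpt(al),RL)
E
```

```text
[0.4793 0.2003 0.1793] [ 1.  -0.1  0.4]
2 [0.479 0.2   0.173] shift [0.03, -0.001, 0.013] turn [0.0001, -0.0009, -0.0] rows 0.1
0 [0.478 0.2   0.166] shift [0.061, -0.001, 0.028] turn [0.0001, -0.0009, -0.0] rows 0.2
```

drive_tool([
  [[0.015, 0, 0.007], [0, 0, 0], 0],
  [[0.03, 0, 0.014], [0, 0, 0], 0],
  [[0.045, 0, 0.021], [0, 0, 0], 0],
  [[0.053, 0, 0.025], [0, 0, 0], 0],
  [[0.053, 0, 0.025], [0, 0, 0], 0],
])

```text
t: 35.92
eef_pos: [0.4789, 0.2004, 0.1683]
ee_rot: [3.14, 1.046, 3.141]
ft_force: [-0.1, -0.3, -0.1]
opening: 0.002
```

```bash
python3 - <<'E'
from h import *
st=status.read_state();print(st["eef_pos"].round(4),st["ft_force"].round(1))
d=cams.get_image("side");crop(d,"pics/d22.png",240,200,360,330,5)
E
```

```text
[0.4789 0.2004 0.1683] [-0.1 -0.3 -0.1]
```

View pics/d22.png

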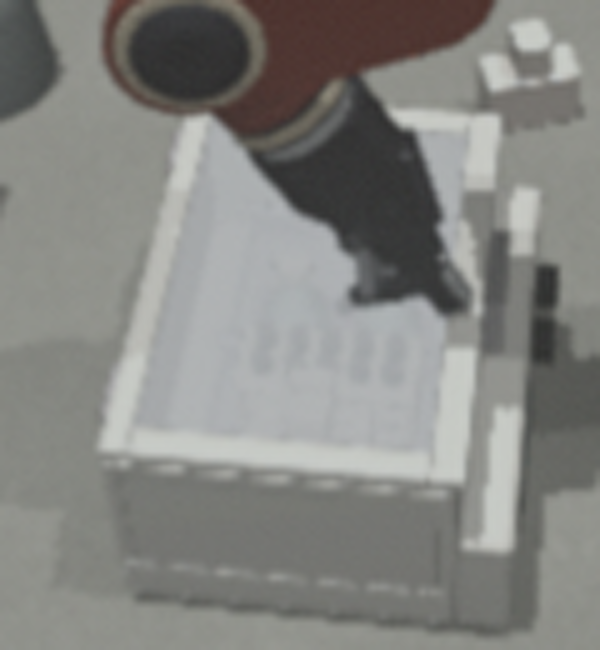

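The lid is almost closed and there is no contact force yet. I'll press down in small steps until the rim resists.

drive_tool([
  [[0.009, 0, 0.005], [0, 0, 0], 0],
  [[0.018, 0, 0.01], [0, 0, 0], 0],
  [[0.018, 0, 0.01], [0, 0, 0], 0],
])

```text
t: 36.35
eef_pos: [0.4791, 0.2005, 0.1653]
ee_rot: [3.14, 1.047, 3.14]
ft_force: [-0.6, -0.3, 4.0]
opening: 0.001
```

drive_tool([
  [[0.009, 0, 0.005], [0, 0, 0], 0],
  [[0.018, 0, 0.01], [0, 0, 0], 0],
  [[0.018, 0, 0.01], [0, 0, 0], 0],
])

```text
t: 36.72
eef_pos: [0.4799, 0.2006, 0.1643]
ee_rot: [3.139, 1.048, 3.14]
ft_force: [-1.0, -0.5, 14.8]
opening: -0.002
```

The force rose to 15 N without further travel, so the lid is on the rim. I'll retreat and check.

drive_tool([
  [[-0.05, 0, -0.02], [0, 0, 0], 0],
  [[-0.2, 0, -0.1], [0, 0, 0], 0],
  [[-0.5, 0, -0.3], [0, 0, 0], 0],
  [[-0.9, 0, -0.6], [0, 0, 0], 0],
  [[-0.9, 0, -0.8], [0, 0, 0], 0],
  [[-0.9, 0, -0.8], [0, 0, 0], 0],
  [[-0.9, 0, -0.8], [0, 0, 0], 0],
])

```text
t: 37.6
eef_pos: [0.4305, 0.2003, 0.3967]
ee_rot: [3.14, 1.049, 3.14]
ft_force: [0.0, -0.5, 0.1]
opening: 0.003
```

```bash
python3 - <<'E'
from h import *
st=status.read_state();print(st["eef_pos"].round(4),st["ft_force"].round(1),st["joint_pos"].round(2))
d=cams.get_image("wrist");cv2.imwrite("pics/w23.png",d["image"][:,:,::-1]);np.save("w23.npy",d,allow_pickle=True)
d=cams.get_image("side");crop(d,"pics/d23.png",240,200,360,330,5);np.save("d23.npy",d,allow_pickle=True)
d=cams.get_image("scene");crop(d,"pics/s23.png",280,120,440,270,4.5)
E
```

```text
[0.4305 0.2003 0.3967] [ 0.  -0.5  0.1] [ 0.21 -0.04  1.5   0.13  2.19 -1.31]
```

View pics/w23.png

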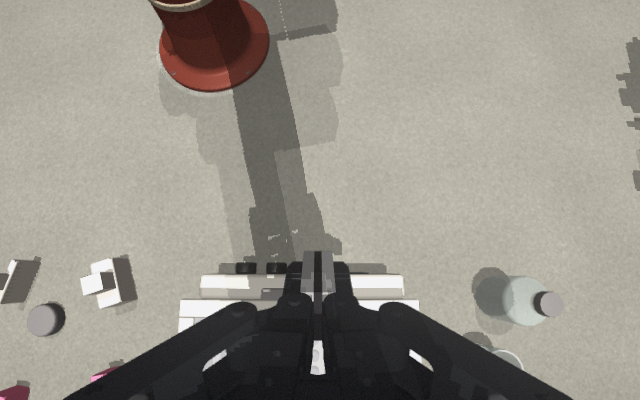

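View pics/d23.png

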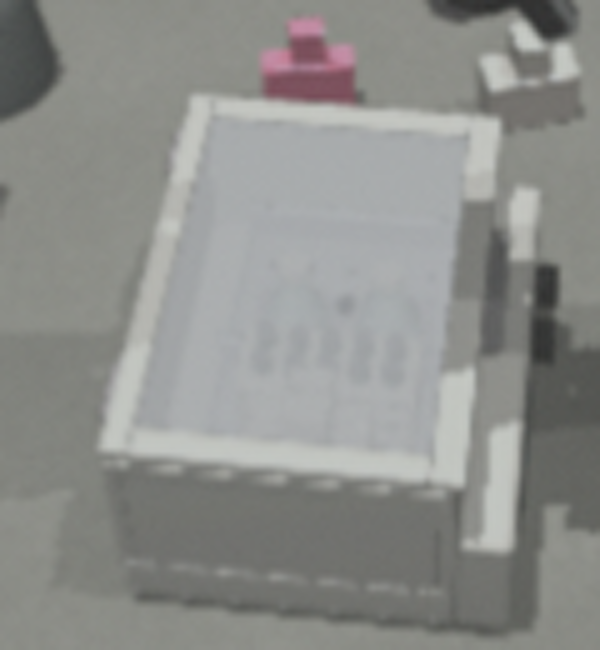

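View pics/s23.png

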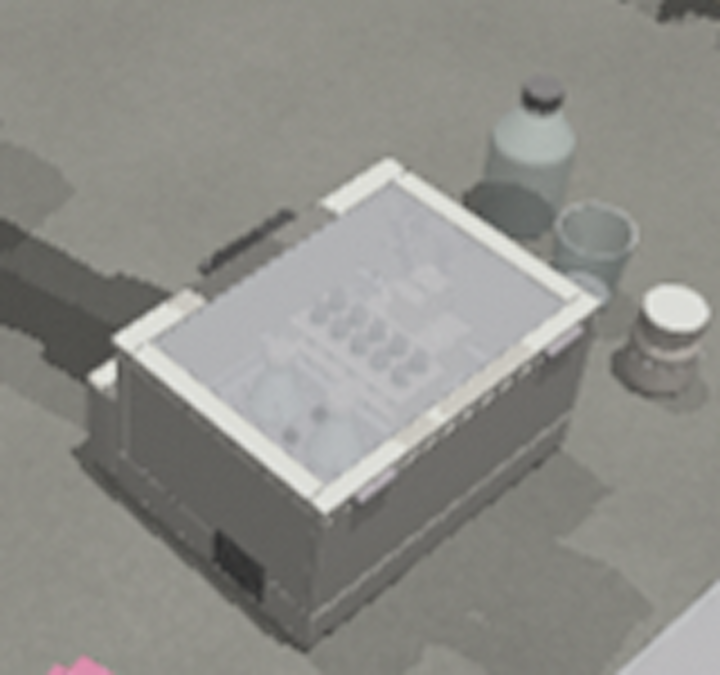

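The lid looks flush in both views. I'll check its edge height and take one overhead look through the clear lid at the plates.

```bash
python3 - <<'E'
from h import *
d=np.load("d23.npy",allow_pickle=True).item()
for n,(u,v) in {"front-left top":(465,486),"hinge-left top":(101,452)}.items():
    o,w=ray(d,240+u/5,200+v/5); X=o+w*(.319-o[1])/w[1]; print(n,X.round(4))
R=RT([0,0,-1],[0,1,0]); go([.47,.24,.40],R)
E
```

```text
front-left top [0.4644 0.319  0.158 ]
hinge-left top [0.6677 0.319  0.157 ]
shift [-0.128, 0.2, 0.154] turn [-0.0001, -0.1683, 0.0001] rows 2.8
```

drive_tool([
  [[-0.128, 0.2, 0.154], [0, -0.06, 0], 0],
  [[-0.128, 0.2, 0.154], [0, -0.12, 0], 0],
  [[-0.128, 0.2, 0.154], [0, -0.1683, 0], 0],
  [[-0.128, 0.2, 0.154], [0, -0.1683, 0], 0],
  [[-0.128, 0.2, 0.154], [0, -0.1683, 0], 0],
  [[-0.128, 0.2, 0.154], [0, -0.1683, 0], 0],
])

```text
t: 38.5
eef_pos: [0.4706, 0.24, 0.4016]
ee_rot: [-0.237, 1.57, -0.238]
ft_force: [0.4, -0.2, -0.2]
opening: 0.002
```

```bash
python3 - <<'E'
from h import *
d=cams.get_image("wrist");np.save("w24.npy",d,allow_pickle=True)
st=status.read_state();print(st["eef_pos"].round(4),st["ft_force"].round(1))
crop(d,"pics/w24.png",130,100,430,300,2.6); crop(d,"pics/w24c.png",270,150,400,270,6)
E
```

```text
[0.4707 0.24   0.4018] [-0.2 -0.6 -0.7]
```

View pics/w24.png

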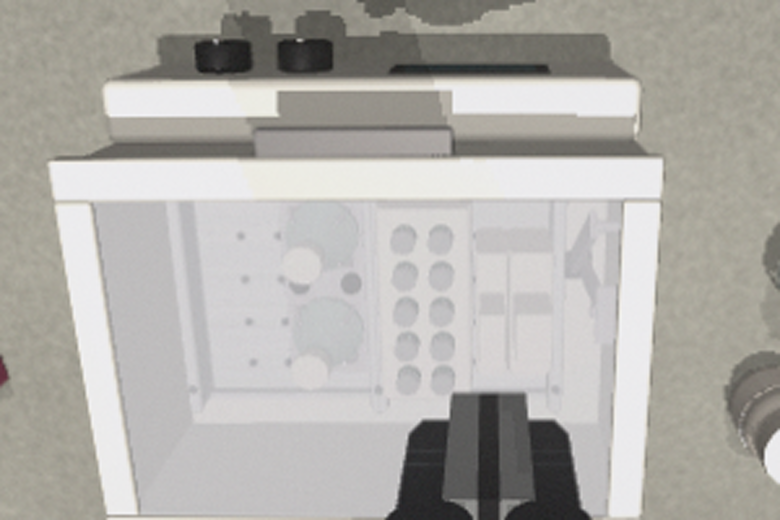

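View pics/w24c.png

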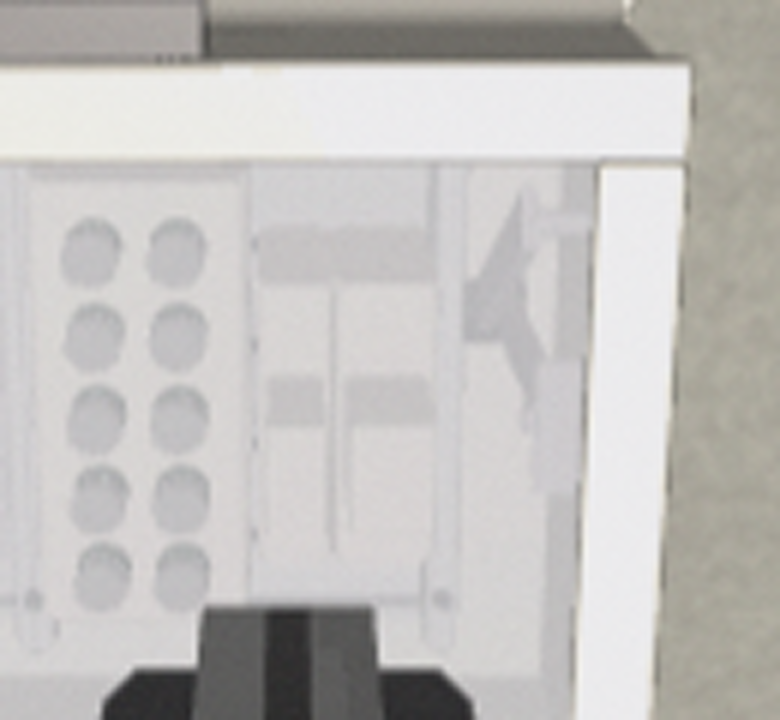

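Through the lid, both plates stand upright, square and side by side at crop (295,400) and (390,400). The stay is folded, the rack is in place and the lid is flush. The robot is clear of everything, so I'm handing in.

```bash
python3 - <<'E'
from h import *
print(workorder.hand_in())
E
```

```text
the job is handed in; nothing more can be done
None
```

The job is handed in with all steps carried out, at about 38.6 s of the 72 s allowed; no verdict is reported.

**What I did:** The rack was in the left bay with a gap of about 45 mm, so I chose the white 18 and 24 mm plates. I stood the 24 against the outer bar and the 18 beside the rack, down on the platform. Then I pressed the stay's knee until it broke, and lowered the lid by pushing near its free edge.

**Last checks:**
- **Plates:** Seen through the lid, both stand upright, square and side by side, with the rack in place. Both touched down at the height expected for the platform, with about 5–7 N at the wrist.
- **Lid:** The free edge and the hinge side measure level to about 1 mm. The lid resisted 15 N at the end, so it is on the rim.
- **Bench:** The spares and bystanders looked undisturbed in the last side and scene pictures. I did not re-measure their positions.
- **Robot:** It stood clear of everything.

**One thing went wrong:** While pressing the knee further down, the fingers briefly pushed against the stay at about 80 N. That is below the 120 N wrist limit, and I backed off at once. It was the fingertips that pressed there, so I took the 40 N limit on the arm and gripper body as not reached. I could not confirm that.

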